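# Weigh a flywheel blank on the spring scale

### The arm

A 6-joint arm with a two-finger parallel gripper is mounted at the origin on the work surface. World frame = base frame: x ahead of the robot, y to its left, z up, the work surface at z = 0. Lengths are in m, angles in rad, forces in N, time in s.
With the tool pointing down it reaches from about 0.3 to 0.875 m from the base axis. Payload 6.4 kg.
Tool frame: the origin (TCP) lies on the front face of the gripper's body, between the roots of the fingers; the fingertips stand 73 mm ahead of it and the grasp point (between the pads) lies ctrl.pinch_z ahead of it (ctrl.pinch_z is the distance from the TCP to the grasp point, in m); z points along the fingers, x is the direction in which the jaws open and shut, and the axes are right-handed (so a half turn about z gives the same grasp; the last joint's range is limited). The gripper opens to 85 mm and grips with 20 to 120 N. Pads are 22 mm wide; open, the fingers measure 114 mm over their backs; the gripper's body (76 mm by 85 mm) begins 54 mm behind the grasp point. The pads swing forward as they close: fully open they stand 13 mm farther back than shut.
Start: joints at [-1.462, 0.181, 1.607, -0, 1.354, -0.206], TCP at [0.178, -0.547, 0.304] pointing down, gripper open.
Joint ranges: [-2.99, 2.99], [-0.89, 2.07], [0.3, 2.58], [-1.14, 4.28], [0, 2.63], [-3.12, 3.12]. Speed limits (rad/s): [2.57, 2.57, 3.01, 3.14, 3.14, 3.14].

### API

Orientations are given as a unit quaternion [w, x, y, z].
In Python, from bench import ctrl gives the robot as it stands.
- The arm moves only by the tool move_arm, never from a script. Its argument "rows" is text: rows parted by semicolons, each of 7 numbers parted by spaces: the shift along the tool's x, y, z in cm, then the turn, a rotation vector about the tool's x, y, z in degrees, then the opening, from 0 (shut) to 1 (fully open). In form: x y z rx ry rz grip; .... A call has 1 to 20 rows; each row shifts and turns the commanded pose from where the row before left it, along the tool's axes as they then stand; what a row does not reach is not made up. A row lasts 1/10 s, in which the tool goes at most 50 mm and 8.59 degrees, less where a joint would pass 70% of its speed; a pose out of reach is approached as far as the arm can. A call with a gripper value outside its range is refused whole. The fingers move at their own pace and stop on an object; the grip force is fixed at half the most. Time passes only in rows, so rows that do not move let the fingers close. It gives the time, the measured TCP pose, the force and the opening at its end, in the units of the state.
- ctrl.get_obs(): the state, without advancing time (a new reading comes with each control period).
- ctrl.camera(name): name is "scene" or "top" or "wrist"; returns a dict with "color" (480x640x3 uint8, blue, green, red), "fx", "fy", "cx", "cy" (pixels), "k1" (the pictures are not rectified: a ray, as slopes to the right and down, at radius r is drawn at 1 + k1 r^2 times it, then the intrinsics apply), "rvec" (rotation vector, rad) and "tvec" (3), from world to camera coordinates, as OpenCV has them. Camera axes: x right, y down, z forward; pixel columns grow to the right and rows downward; lengths in m; the calibration is good to about 2 mm. A picture is of the moment at which its call begins. There is no depth.
- ctrl.hand_in(): hands the job in, once; it reports no verdict.
Trained networks look in the newest picture that a camera, given by its name, has taken for a name from the list of things; names that differ only in an ending like _2 or _b are one class to them, and where a whole thing is asked for, a point or a joint stands for the part that bears it (a point fixed in the world has none). Each returns a list of dicts, best first, with "confidence" (0 to 1); they miss things now and then, are a little off and sometimes report something else, mostly with a low value. They report only what shows in the picture. A call takes as long as a camera call. They do not tell look-alikes from the thing itself.
- ctrl.look_for(camera, query): "bbox" ([left, top, right, bottom] in pixels, round what is visible of it).
- ctrl.trace(camera, query): "region" (480x640 bool, what is visible of it) and "bbox" ([left, top, right, bottom] in pixels, round what is visible of it).
The state is a dict: "time_s": time; "q": joint angles; "dq": joint speeds; "joint_efforts": joint torques, N m; "eef_pos": TCP position; "eef_rot": TCP orientation; "wrist_force": force on the tool from outside, world axes, zero at the start; "torque": the same for the moment, N m; "opening": opening from 0.0 (shut) to 1.0 (fully open).
Only numpy, scipy, OpenCV 4.12 (cv2) and the standard library are available. Lean on these libraries where they do the work, as an engineer would, in place of code of your own. Each camera call takes 0.05 s, during which the arm holds its last target.

### The job

Take the hand spring scale out of its blue rest by the orange grip, hook the yellow bail of the flywheel blank and lift gently and plumb until the blank just clears its rubber pad by about 5 to 10 mm (no more, or it comes off its guide post), and hold it there steadily for two seconds so that the reading settles. The weight is unknown, so feel for it: do not snatch it, drag it hard against the post, rock it over or bang it down. Then lower the blank fully home on the pad, unhook, and set the scale back upright in its rest, leaving everything else where it is.

Things in the scene. Friction and masses are not known exactly. Their poses are not given: they have to be found in the camera images.
- scale: Hand spring scale (160 g and a 40 g hook) upright in its rest. Origin: centre of the underside of its black flange (56 mm in x, 64 mm in y, 6 mm thick); z up. Below it an aluminium tube 24 mm across, 45 mm long, out of which a sprung steel hook hangs. The hook slides down along scale -z, about 6.7 mm per newton, at most 65 mm. The hook opens to scale +x.
- grip (a point): Middle of the orange grip block on top of the scale, 28 mm above the scale's origin. The block is 44 mm along scale x, 24 mm along scale y, and stands from 6 mm (the flange's top) to 50 mm above the origin: pinch it from above across its y faces.
- hook_seat (a point): Inside bottom of the hook's bowl, on the scale's axis, 108 mm below the scale's origin when empty, lower as the spring stretches. 7 mm wire in the scale's xz plane, lowest 7 mm below this point. Open tip 17 mm to +x, its top 17.5 mm above this point; hook's back 16 mm to -x; tube end 60 mm above. A bar enters from +x at 22 to 40 mm above this point.
- flywheel: Steel flywheel blank of unknown weight, 350 to 800 g. Origin: centre of underside, z up. Disc 84 mm across, 16 mm thick; hub 36 mm across, to 45 mm up; bore 21 mm right through, on the 18 mm post. Fixed yellow bail of 8 mm bar over it: uprights at y = -31 and +31 mm, level crossbar along y, its axis 95 mm up.
- bail (a point): Middle of the underside of the bail's crossbar, 91 mm above the flywheel's origin on its axis. The crossbar runs along the flywheel's y. 46 mm free height between hub and crossbar.
- seat: Fixed grey weighing plate 120 x 120 mm; origin on the table under its centre; its round rubber pad, 100 mm across, has its top 12 mm above the origin: a blank that is home has its origin there.
- post: Fixed dark steel guide post standing upright through the pad, 18 mm across, 38 mm high above the pad (top 4 mm tapered); origin at its foot, 12 mm above the table.
- rest: Fixed blue rest for the scale, base 110 (x) x 130 (y) mm; origin on the table under its centre. Two level rails along x, 70 mm long, 43 mm wide, with a 36 mm slot between them (open at both x ends and above); the scale's tube and hook hang in the slot and its flange lies on the rails.
- rest_top (a point): Middle of the slot at the height of the rails' tops, 125 mm above the table; the scale's origin is here when it is in place.
- oil: Bystander, to be left alone: yellow plastic bottle 44 mm across, 110 mm high.
- jar: Bystander, to be left alone: amber jar, 56 mm across, 70 mm high.
- wrench: Bystander, to be left alone: steel wrench lying flat.
- screwdriver: Bystander, to be left alone: screwdriver lying flat.
- hammer: Bystander, to be left alone: hammer lying flat.
- collar: Bystander, to be left alone: brass collar, 32 mm across, 18 mm high.
- gauge: Bystander, to be left alone: steel block 50 x 75 x 25 mm.
Mind the look-alikes: they are no part of the job. Leave any brown look-alike of the flywheel alone. Several things have the shape of the seat; the one meant has the colours described above.

How it is judged:
By the outcome, as a careful person would: the job done as asked, in the order asked, and still so for the second after the job is handed in, with the robot touching nothing.
It also fails if it takes over 72 s, if anything falls off the work surface, if the arm or the gripper's body presses on something with over 40 N, if the wrist force passes 120 N, or if a joint passes its speed limit or range.

## Working session

There is one attempt and no reset: what is moved stays moved. The work goes in short steps, Python scripts to look and compute and a tool call to move; the robot and the scene stay as the last step left them, time stands still between calls to the robot, and variables do not carry over. Pictures are saved under pics/ and viewed, and the job is handed in when it is done.

Besides the shell and the picture viewer there is one more tool, called as a command line: name --argument value ..., lists and objects as JSON in quotes. move_arm: Moves the arm, as the interface text tells. Its arguments: {"type":"object","properties":{"rows":{"type":"string"}},"required":["rows"]}

```bash
ls; mkdir -p pics
python3 - <<'E'
from bench import ctrl
import cv2
print(ctrl.get_obs(), ctrl.pinch_z)
for n in ("scene","top","wrist"):
    c=ctrl.camera(n); cv2.imwrite(f"pics/{n}0.png",c["color"]); print(n,{k:v for k,v in c.items() if k!="color"})
E
```

```text
pics
{'time_s': 0.0, 'q': array([-1.46231116e+00,  1.81518865e-01,  1.60805032e+00,  1.50042224e-05,
        1.35377429e+00, -2.06315771e-01]), 'dq': array([ 0.00046192, -0.00042188,  0.00104854,  0.00167664,  0.00092588,
       -0.00028886]), 'joint_efforts': array([-1.08934379e-03, -4.44877803e+01, -3.51339555e+01, -4.08117430e-04,
        9.17873054e-03, -1.08505324e-05]), 'eef_pos': array([ 0.17799862, -0.54629384,  0.30297605]), 'eef_rot': array([-6.53456551e-04,  8.09204272e-01, -5.87526748e-01, -5.82576245e-04]), 'wrist_force': array([-0.06291088,  0.20433216,  0.50650887]), 'torque': array([-0.01738613, -0.01075434,  0.01926238]), 'opening': 0.9958449238066094} 0.0539
scene {'fx': 514.7048364325893, 'fy': 514.7048364325893, 'cx': 317.7161598972983, 'cy': 235.91317946546565, 'k1': -0.04209723480457103, 'rvec': array([ 1.46109847,  1.84844182, -0.94744042]), 'tvec': array([ 0.09828171, -0.21620563,  1.58400739])}
top {'fx': 545.0873914978785, 'fy': 545.0873914978785, 'cx': 326.004919240009, 'cy': 238.8797520933642, 'k1': -0.0365870747280414, 'rvec': array([ 2.1487523 , -2.12407066,  0.16448008]), 'tvec': array([-0.00237594,  0.56274554,  1.1940627 ])}
wrist {'fx': 373.8825527261956, 'fy': 373.8825527261956, 'cx': 317.2278340714385, 'cy': 233.33321913726851, 'k1': 0.025516776673465698, 'rvec': array([-2.33791226,  1.69883419,  0.25688066]), 'tvec': array([-0.57481043, -0.03703325,  0.37895632])}
```

View pics/scene0.png

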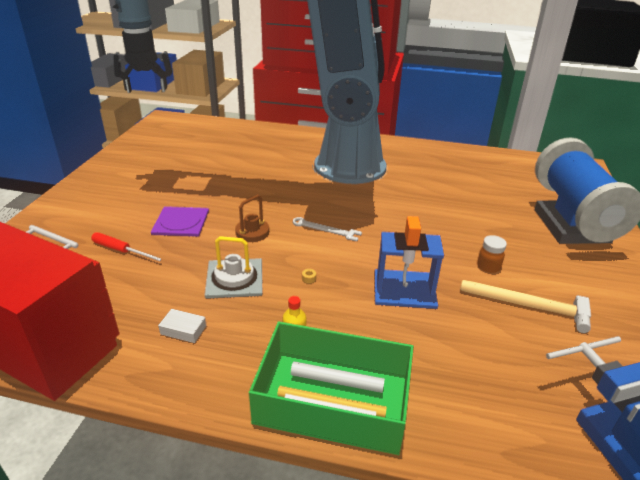

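View pics/top0.png

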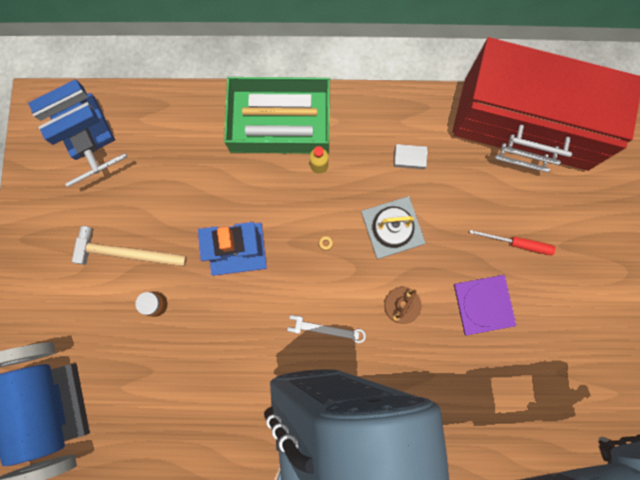

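View pics/wrist0.png

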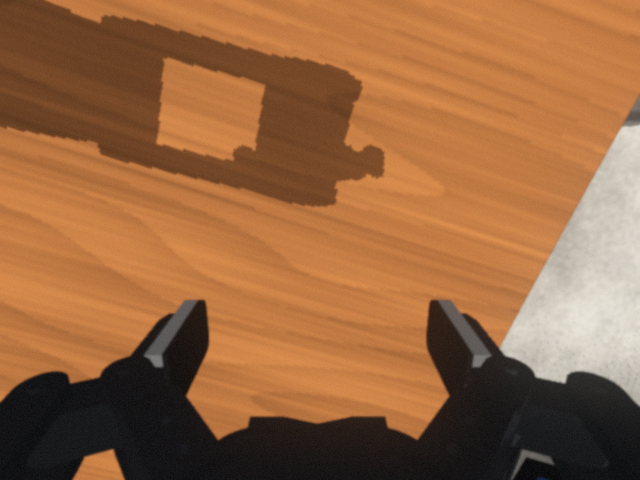

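```bash
cat > h.py <<'E'
import numpy as np, cv2
from scipy.spatial.transform import Rotation as R
def cam(c):
    Rm=cv2.Rodrigues(np.array(c["rvec"]))[0]; return Rm,np.array(c["tvec"])
def proj(c,P):
    Rm,t=cam(c); P=np.atleast_2d(P)@Rm.T+t
    s=P[:,:2]/P[:,2:]; r2=(s**2).sum(1,keepdims=True); s=s*(1+c["k1"]*r2)
    return s*[c["fx"],c["fy"]]+[c["cx"],c["cy"]]
def ray(c,uv):
    Rm,t=cam(c); s=(np.array(uv,float)-[c["cx"],c["cy"]])/[c["fx"],c["fy"]]; u=s.copy()
    for _ in range(20): u=s/(1+c["k1"]*(u@u))
    d=Rm.T@np.array([u[0],u[1],1]); return -Rm.T@t, d
def onz(c,uv,z):
    o,d=ray(c,uv); return o+d*(z-o[2])/d[2]
def crop(img,x0,y0,x1,y1,s,fn):
    cv2.imwrite(fn,cv2.resize(img[y0:y1,x0:x1],None,fx=s,fy=s,interpolation=cv2.INTER_CUBIC))
E
python3 - <<'E'
from bench import ctrl
from h import *
t=ctrl.camera("top"); s=ctrl.camera("scene")
import pickle; pickle.dump((t,s),open("c0.pkl","wb"))
crop(t["color"],190,200,290,290,7,"pics/t_rest.png")
crop(t["color"],350,180,450,340,5,"pics/t_fly.png")
crop(s["color"],360,200,460,320,5,"pics/s_rest.png")
crop(s["color"],190,190,290,310,5,"pics/s_fly.png")
for c,n in ((t,"top"),(s,"scene")):
  for q in ("scale","grip","rest","rest_top","flywheel","bail","seat","hook_seat"):
    r=ctrl.look_for(n,q); print(n,q,[(np.round(x["bbox"]).tolist(),round(x["confidence"],2)) for x in r[:3]])
E
```

```text
top scale [([212.0, 224.0, 248.0, 255.0], 0.9)]
top grip [([210.0, 228.0, 245.0, 260.0], 0.93), ([289.0, 315.0, 367.0, 341.0], 0.67)]
top rest [([199.0, 223.0, 268.0, 276.0], 0.59)]
top rest_top [([197.0, 219.0, 265.0, 274.0], 0.74)]
top flywheel [([375.0, 206.0, 413.0, 243.0], 0.56), ([395.0, 144.0, 430.0, 172.0], 0.47)]
top bail [([376.0, 207.0, 410.0, 241.0], 0.76), ([385.0, 288.0, 419.0, 326.0], 0.71), ([360.0, 196.0, 424.0, 255.0], 0.26)]
top seat [([362.0, 193.0, 422.0, 257.0], 0.88), ([455.0, 274.0, 516.0, 338.0], 0.85), ([71.0, 229.0, 187.0, 269.0], 0.6)]
top hook_seat []
scene scale [([394.0, 216.0, 427.0, 286.0], 0.7), ([374.0, 230.0, 443.0, 309.0], 0.26)]
scene grip [([391.0, 218.0, 428.0, 285.0], 0.69)]
scene rest [([376.0, 231.0, 445.0, 310.0], 0.75)]
scene rest_top []
scene flywheel [([213.0, 238.0, 255.0, 285.0], 0.78), ([235.0, 196.0, 270.0, 241.0], 0.74)]
scene bail [([218.0, 239.0, 254.0, 287.0], 0.78)]
scene seat [([209.0, 256.0, 260.0, 298.0], 0.93), ([152.0, 209.0, 210.0, 236.0], 0.67)]
scene hook_seat [([404.0, 261.0, 410.0, 286.0], 0.55), ([478.0, 230.0, 506.0, 274.0], 0.52), ([158.0, 309.0, 206.0, 343.0], 0.3)]
```

View pics/t_rest.png

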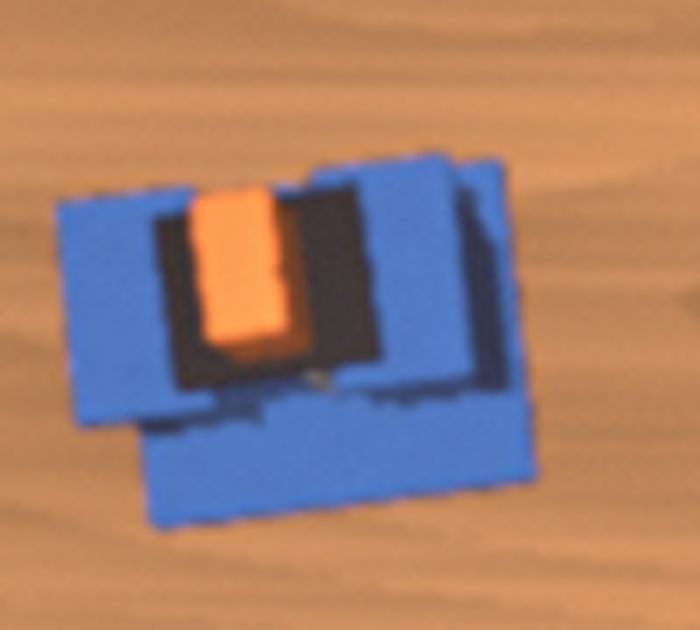

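View pics/t_fly.png

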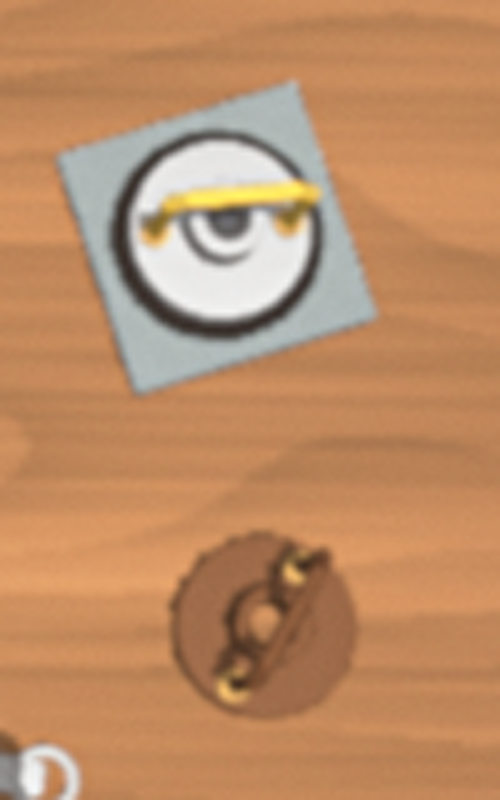

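View pics/s_rest.png

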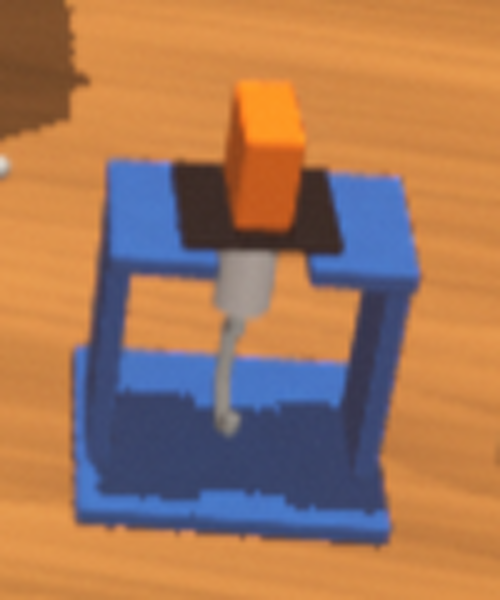

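View pics/s_fly.png

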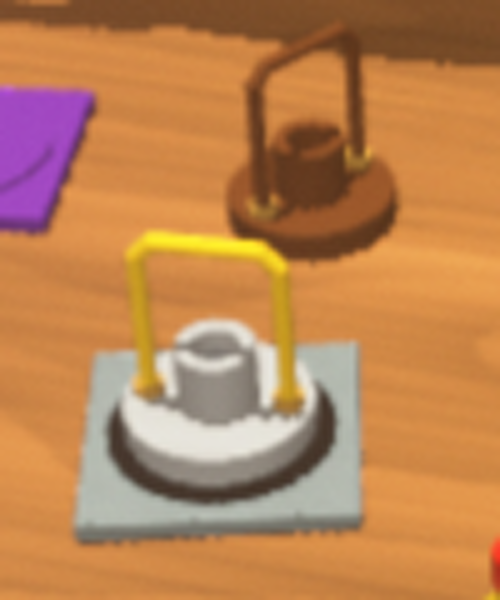

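```bash
cat > fit.py <<'E'
from h import *
import pickle
from scipy.optimize import least_squares
t,s=pickle.load(open("c0.pkl","rb"))
def px(pts,ox,oy,k): return (np.array(pts,float)+.5)/k-.5+[ox,oy]
def T(p,L):
    L=np.array(L,float); c,S=np.cos(p[2]),np.sin(p[2])
    return np.c_[p[0]+c*L[:,0]-S*L[:,1],p[1]+S*L[:,0]+c*L[:,1],L[:,2]]
def fit(sets,p0):
    f=lambda p:np.concatenate([(proj(c,T(p,L))-u).ravel() for c,L,u in sets])
    r=least_squares(f,p0,loss="soft_l1"); return r.x,np.round(r.fun,1)
print("cam centers",ray(t,[320,240])[0],ray(s,[320,240])[0])
g=onz(t,[230,240],.125); print("guess",g)
rest=[[.035,.061,.125],[-.035,.061,.125],[.035,-.061,.125],[-.035,-.061,.125]]
ru=px([(57,202),(77,425),(445,153),(472,375)],190,200,7)
rs=px([(115,158),(108,262),(400,177),(417,287)],360,200,5) # scene: left is -y? 
# scene camera looks to robot: image left = -y side, lower = +x
rsL=[[-.035,-.061,.125],[.035,-.061,.125],[-.035,.061,.125],[.035,.061,.125]]
print("rest top",fit([(t,rest,ru)],[g[0],g[1],0.]))
print("rest scene",fit([(s,rsL,rs)],[g[0],g[1],0.]))
pr,_=fit([(t,rest,ru),(s,rsL,rs)],[g[0],g[1],0.]);print("rest both",pr,_)
sc=[[.028,.032,.131],[.028,-.032,.131],[-.028,-.032,.131],[-.028,.032,.131],[.022,.012,.175],[.022,-.012,.175],[-.022,-.012,.175],[-.022,.012,.175]]
su=px([(155,217),(355,187),(380,360),(180,390),(190,195),(270,187),(288,332),(207,348)],190,200,7)
scs=[[.028,-.032,.131],[.028,.032,.131],[.022,-.012,.175],[.022,.012,.175],[-.022,-.012,.175],[-.022,.012,.175]]
ss=px([(183,248),(342,250),(245,140),(304,145),(236,83),(290,84)],360,200,5)
print("scale top",fit([(t,sc,su)],[g[0],g[1],0.]))
print("scale scene",fit([(s,scs,ss)],[g[0],g[1],0.]))
ps,_=fit([(t,sc,su),(s,scs,ss)],[g[0],g[1],0.]);print("scale both",ps,_)
# flywheel
fu=px([(222,231),(165,200),(318,190)],350,180,5)
fl=[[0,0,.028],[0,.031,.107],[0,-.031,.107]]
fsu=px([(135,250),(280,262),(150,383),(288,402)],190,190,5)
fsl=[[0,-.031,.107],[0,.031,.107],[0,-.031,.028],[0,.031,.028]]
g=onz(t,fu[0],.028)
print("fly top",fit([(t,fl,fu)],[g[0],g[1],0]))
print("fly scene",fit([(s,fsl,fsu)],[g[0],g[1],0]))
pf,_=fit([(t,fl,fu),(s,fsl,fsu)],[g[0],g[1],0]);print("fly both",pf,_)
# overlay
def hook(sg):
    a=np.linspace(np.pi,0,20); z0=.125-.108
    P=[[0,0,.08],[0,0,.05],[-.016,0,z0+.03],[-.016,0,z0+.016]]+[[.0165*np.cos(x),0,z0+.013-.0165*np.sin(x)] for x in a]+[[.017,0,z0+.0175]]
    P=np.array(P); P[:,0]*=sg; return P
for c,n,o,k in ((t,"t",(190,200,290,290),7),(s,"s",(360,200,460,320),5)):
    for sg,col in ((1,(0,255,0)),(-1,(0,0,255))):
        im=cv2.resize(c["color"][o[1]:o[3],o[0]:o[2]],None,fx=k,fy=k,interpolation=cv2.INTER_CUBIC)
        u=((proj(c,T(ps,hook(sg)))-[o[0],o[1]]+.5)*k).astype(int)
        cv2.polylines(im,[u.reshape(-1,1,2)],False,col,1)
        cv2.imwrite(f"pics/ov_{n}{sg}.png",im)
a=[cv2.imread(f"pics/ov_s{k}.png")[200:480,100:450] for k in (1,-1)]
b=[cv2.imread(f"pics/ov_t{k}.png")[200:480,100:450] for k in (1,-1)]
cv2.imwrite("pics/ov.png",np.vstack([np.hstack(a),np.hstack(b)]))
E
python3 fit.py
```

```text
cam centers [ 0.36700369 -0.00322951  1.26797941] [1.41432806 0.20342095 0.72372621]
guess [0.54519032 0.20779258 0.125     ]
rest top (array([0.54353519, 0.2139218 , 0.13961325]), array([-0.5, -0.1, -0.4,  0.3,  0.7, -0.3,  0.3,  0.1]))
rest scene (array([0.54959027, 0.21402617, 0.11980916]), array([-1.6,  0.3, -0.2, -0.6,  0.7,  1. ,  0.6, -0.7]))
rest both [0.54464361 0.21390716 0.13368867] [-0.4 -0.8 -0.5 -0.4  0.8 -0.7  0.3 -0.2 -1.6 -0.8  0.3 -1.7  0.4 -0.6
  0.8 -2.5]
scale top (array([0.54253502, 0.21157414, 0.1664012 ]), array([-0.6, -0.4,  0.6, -0.7,  0.5,  0.4, -1. ,  0.8, -0.1,  0.4,  0.1,
       -0.3,  0.2,  0.1,  0.1, -0.4]))
scale scene (array([0.54864165, 0.21152695, 0.18918822]), array([-0.3, -0.9,  0.4, -0.1, -0.2,  0.8,  0.5,  0.2, -0.9, -0.1,  0.4,
        0.1]))
scale both [0.54350497 0.21164207 0.16843364] [-0.6 -0.8  0.6 -1.2  0.5 -0.1 -1.   0.4 -0.2 -0.1  0.  -0.7  0.2 -0.4
  0.1 -0.8 -0.3 -2.6  0.4 -1.4 -0.2 -0.7  0.5 -1.2 -0.4 -1.5  0.8 -1.2]
fly top (array([ 0.59871498, -0.15227962,  0.07802825]), array([-0.2, -0.4,  1.3,  0.1, -0.8,  0.2]))
fly scene (array([ 0.60229177, -0.15150906,  0.06529501]), array([-0.2, -1.8, -0.3, -1. ,  0.2,  1.5,  0.3,  1. ]))
fly both [ 0.5994279  -0.15241257  0.06865084] [-0.1 -0.7  1.4 -0.3 -0.8  0.1 -0.1 -2.6 -0.2 -1.9  0.3  0.6  0.4  0.1]
```

View pics/ov.png

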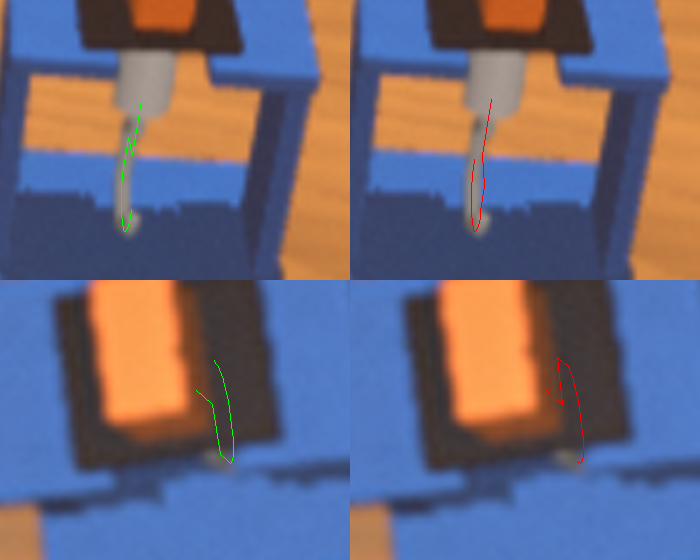

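Run:
```python
from bench import ctrl
from h import *
c=ctrl.camera("wrist"); o=ctrl.get_obs(); q=o["eef_rot"]; Rt=R.from_quat([q[1],q[2],q[3],q[0]]).as_matrix()
Rm,t=cam(c); C=-Rm.T@t
print("tool axes\n",Rt.T.round(4)); print("cam in tool",Rt.T@(C-o["eef_pos"]),"\ncam axes in tool (rows x,y,z)\n",(Rm@Rt).round(3))
```

```text
tool axes
 [[ 0.3096 -0.9509 -0.    ]
 [-0.9509 -0.3096 -0.    ]
 [-0.      0.     -1.    ]]
cam in tool [ 0.00063995 -0.07534516 -0.06924614] 
cam axes in tool (rows x,y,z)
 [[ 1.     0.001 -0.   ]
 [-0.001  0.956 -0.294]
 [-0.     0.294  0.956]]
```

move_arm --rows "-1 -1 0 0 0 0 1; -2.5 -2.6 0 0 0 0 1; -3 -3.2 0 0 0 0 1; -3 -3.2 0 0 0 0 1; -3 -3.2 0 0 0 0 1; -3 -3.2 0 0 0 0 1; -3 -3.2 0 0 0 0 1; -3 -3.2 0 0 0 0 1; -3 -3.2 0 0 0 0 1; -3 -3.2 0 0 0 0 1; -3 -3.2 0 0 0 0 1; -3 -3.2 0 0 0 0 1; -3 -3.2 0 0 0 0 1; -3 -3.2 0 0 0 0 1; -3 -3.2 0 0 0 0 1; -3 -3.2 0 0 0 0 1; -3 -3.2 0 0 0 0 1; -3 -3.2 0 0 0 0 1; -3 -3.2 0 0 0 0 1; -3 -3.2 0 0 0 0 1"

```text
time_s: 3.1
eef_pos: [0.5817, 0.1919, 0.3039]
eef_rot: [0.0, 0.809, -0.587, -0.0]
wrist_force: [0.8, -1.1, -0.1]
opening: 0.998
```

move_arm --rows "-1.3 -1.4 0 0 0 0 1; -0.8 -1 0 0 0 0 1; 0 0 0 0 0 4.2 1; 0 0 0 0 0 4.2 1; 0 0 0 0 0 0 1; 0 0 0 0 0 0 1; 0 0 0 0 0 0 1"

```text
time_s: 3.8
eef_pos: [0.5981, 0.2166, 0.3041]
eef_rot: [-0.0, 0.764, -0.645, 0.0]
wrist_force: [-0.4, 1.3, -0.0]
opening: 1.003
```

Run:
```python
from bench import ctrl
from h import *
import pickle
c=ctrl.camera("wrist"); o=ctrl.get_obs(); pickle.dump((c,o),open("c1.pkl","wb"))
print(o["eef_pos"],o["eef_rot"],o["wrist_force"])
cv2.imwrite("pics/w1.png",c["color"])
```

```text
[0.59812958 0.21658952 0.30402988] [-1.74823125e-05  7.64203930e-01 -6.44974691e-01  6.85639380e-06] [-0.6553466  -0.77304575 -0.53686067]
```

View pics/w1.png

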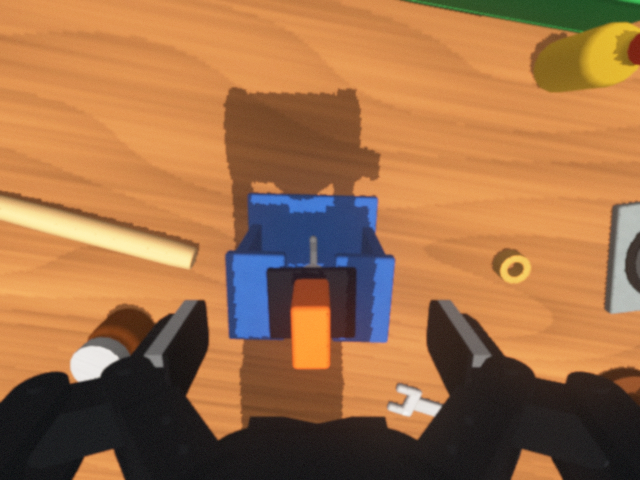

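Run:
```python
from h import *
import pickle
c,o=pickle.load(open("c1.pkl","rb"))
crop(c["color"],215,185,405,380,4,"pics/w1c.png")
im=cv2.imread("pics/w1c.png"); cv2.imwrite("pics/w1c.png",im[:600] if im.shape[0]>600 else im)
crop(c["color"],215,185,405,330,4,"pics/w1a.png");crop(c["color"],280,270,345,380,5,"pics/w1b.png")
```

```text
(no output)
```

View pics/w1a.png

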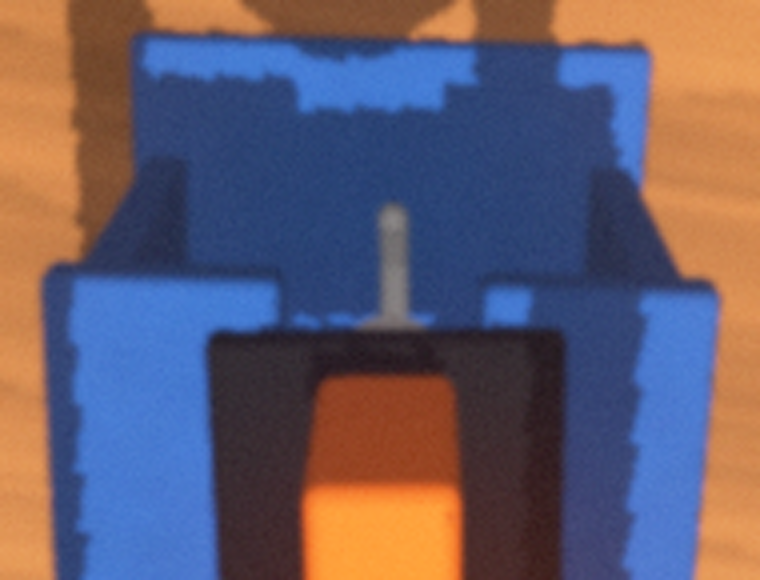

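View pics/w1b.png

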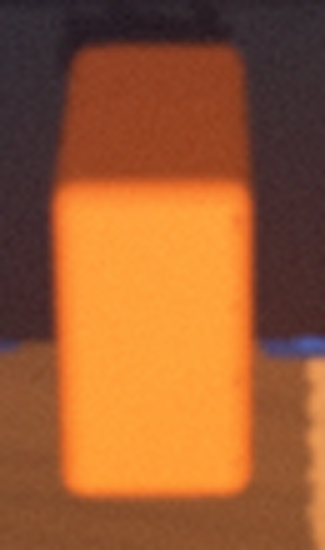

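```bash
cat > fit1.py <<'E'
from h import *
import pickle
from scipy.optimize import least_squares
from fit import T,fit,px,hook
c,o=pickle.load(open("c1.pkl","rb"))
ru=np.vstack([px([(47,270),(718,285),(280,278),(485,283)],215,185,4),[[229,338],[387,342]]])
rl=[[.035,.061,.125],[.035,-.061,.125],[.035,.018,.125],[.035,-.018,.125],[-.035,.061,.125],[-.035,-.061,.125]]
print("rest",fit([(c,rl,ru)],[.543,.212,.15]))
su=np.vstack([px([(210,335),(562,335),(303,487),(463,487),(318,380),(452,378)],215,185,4),px([(63,493),(252,493)],280,270,5)])
sl=[[.028,.032,.131],[.028,-.032,.131],[.022,.012,.175],[.022,-.012,.175],[.022,.012,.131],[.022,-.012,.131],[-.022,.012,.175],[-.022,-.012,.175]]
p,r=fit([(c,sl,su)],[.543,.212,.15]); print("scale",p,r)
for sg in (1,-1):
    im=cv2.resize(c["color"][185:330,215:405],None,fx=4,fy=4)
    u=((proj(c,T(p,hook(sg)))-[215,185]+.5)*4).astype(int); print(sg,u.tolist()[-1])
    cv2.polylines(im,[u.reshape(-1,1,2)],False,(0,255,0),1); cv2.imwrite(f"pics/o1_{sg}.png",im[150:400,250:550])
cv2.imwrite("pics/o1.png",np.hstack([cv2.imread("pics/o1_1.png"),cv2.imread("pics/o1_-1.png")]))
E
python3 fit1.py | tail -8
```

```text
fly scene (array([ 0.60229177, -0.15150906,  0.06529501]), array([-0.2, -1.8, -0.3, -1. ,  0.2,  1.5,  0.3,  1. ]))
fly both [ 0.5994279  -0.15241257  0.06865084] [-0.1 -0.7  1.4 -0.3 -0.8  0.1 -0.1 -2.6 -0.2 -1.9  0.3  0.6  0.4  0.1]
rest (array([0.54658471, 0.21313829, 0.14234011]), array([-2.7, -0.1,  2.3,  0.4,  0.1, -0.6, -0.2, -0.6, -1.1,  1. ,  1.5,
        0.5]))
scale [0.54554082 0.21113696 0.17336252] [-1.8  0.2  2.  -0.2 -0.5  0.2  0.1 -0.   0.1 -3.3  0.8 -2.9 -0.5  2.
  0.2  1.8]
1 [393, 222]
-1 [394, 354]
```

View pics/o1.png

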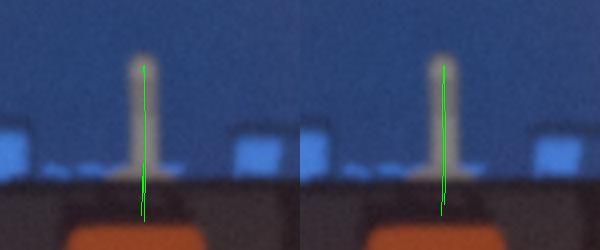

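move_arm --rows "-0.1 1.5 0 0 0 0 1; -0.1 2.3 1 0 0 0 1; -0.2 1.5 2 0 0 0 1; 0 0 2 0 0 0 1; 0 0 2 0 0 0 1; 0 0 1.5 0 0 0 1; 0 0 0.8 0 0 0 1; 0 0 0 0 0 0 1; 0 0 0 0 0 0 1"

```text
time_s: 4.75
eef_pos: [0.5458, 0.212, 0.2115]
eef_rot: [-0.0, 0.764, -0.645, 0.0]
wrist_force: [0.1, -0.4, 0.8]
opening: 0.998
```

Run:
```python
from bench import ctrl
from h import *
import pickle
c=ctrl.camera("wrist"); o=ctrl.get_obs(); pickle.dump((c,o),open("c2.pkl","wb"))
print(o["eef_pos"],o["eef_rot"],o["wrist_force"])
s=ctrl.camera("scene")
cv2.imwrite("pics/w2.png",np.hstack([c["color"][240:480,160:480],cv2.resize(s["color"][190:310,360:460],(320,384))[:240]]))
```

```text
[0.54601895 0.21202398 0.21187223] [-6.12437664e-04  7.64007209e-01 -6.45207214e-01  5.10447600e-04] [ 0.11121811 -0.04090435  0.06616595]
```

View pics/w2.png

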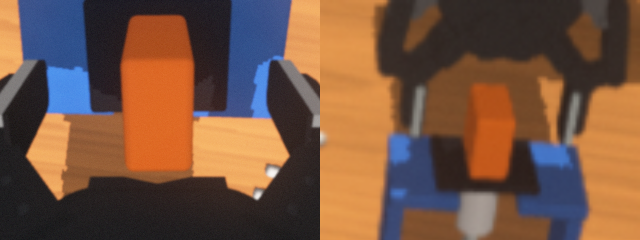

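move_arm --rows "0 0 0 0 0 0 0.6; 0 0 0 0 0 0 0.5; 0 0 0 0 0 0 0.4; 0 0 0 0 0 0 0.3; 0 0 0 0 0 0 0.2; 0 0 0 0 0 0 0.1; 0 0 0 0 0 0 0; 0 0 0 0 0 0 0; 0 0 0 0 0 0 0; 0 0 0 0 0 0 0; 0 0 0 0 0 0 0"

```text
time_s: 5.95
eef_pos: [0.5455, 0.2119, 0.2112]
eef_rot: [-0.0, 0.764, -0.645, 0.0]
wrist_force: [0.1, 0.1, 3.3]
opening: 0.271
```

move_arm --rows "0 0 -0.3 0 0 0 0; 0 0 -0.6 0 0 0 0; 0 0 -1 0 0 0 0; 0 0 -1.2 0 0 0 0; 0 0 -1.2 0 0 0 0; 0 0 -1.2 0 0 0 0; 0 0 -1.2 0 0 0 0; 0 0 -1.2 0 0 0 0; 0 0 -1.2 0 0 0 0; 0 0 -1.2 0 0 0 0; 0 0 -1.2 0 0 0 0; 0 0 -1.2 0 0 0 0; 0 0 -0.8 0 0 0 0; 0 0 -0.5 0 0 0 0; 0 0 0 0 0 0 0; 0 0 0 0 0 0 0; 0 0 0 0 0 0 0"

```text
time_s: 7.65
eef_pos: [0.5451, 0.2119, 0.3501]
eef_rot: [0.001, 0.764, -0.645, -0.0]
wrist_force: [-0.3, -0.3, -1.1]
opening: 0.272
```

Run:
```python
from bench import ctrl
from h import *
import pickle
c=ctrl.camera("wrist"); s=ctrl.camera("scene"); t=ctrl.camera("top"); o=ctrl.get_obs(); pickle.dump((c,s,t,o),open("c3.pkl","wb"))
print(o["eef_pos"],o["eef_rot"],o["wrist_force"],o["torque"])
cv2.imwrite("pics/w3.png",np.hstack([c["color"][:,100:540],cv2.resize(s["color"][150:310,360:460],(300,480))]))
```

```text
[0.54518809 0.21190242 0.35035946] [ 3.52392888e-04  7.63985773e-01 -6.45232921e-01 -3.01618272e-04] [ 0.09112778  0.15021288 -1.63189134] [ 0.01457943 -0.0204319   0.00107833]
```

View pics/w3.png

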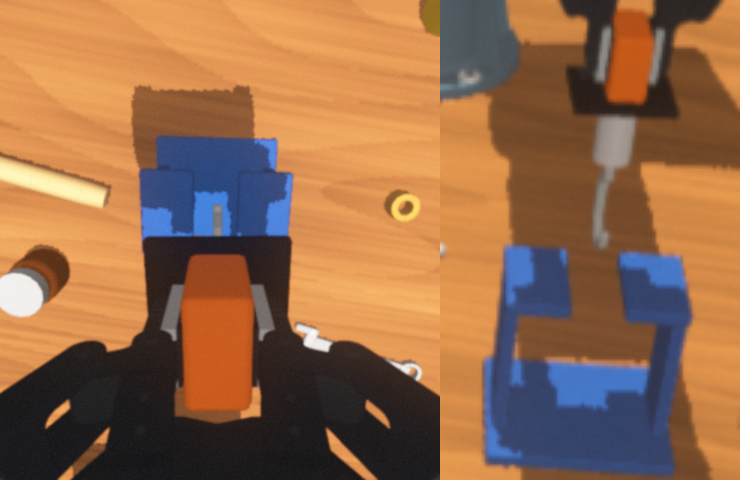

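Run:
```python
from h import *
import pickle
c,s,t,o=pickle.load(open("c3.pkl","rb"))
crop(c["color"],230,180,410,330,4,"pics/w3a.png"); crop(c["color"],260,300,380,430,5,"pics/w3b.png")
```

```text
(no output)
```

View pics/w3a.png

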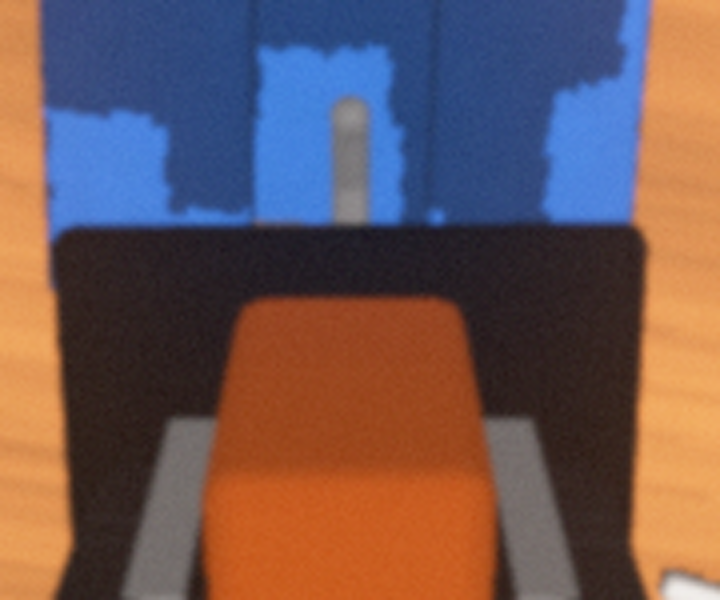

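View pics/w3b.png

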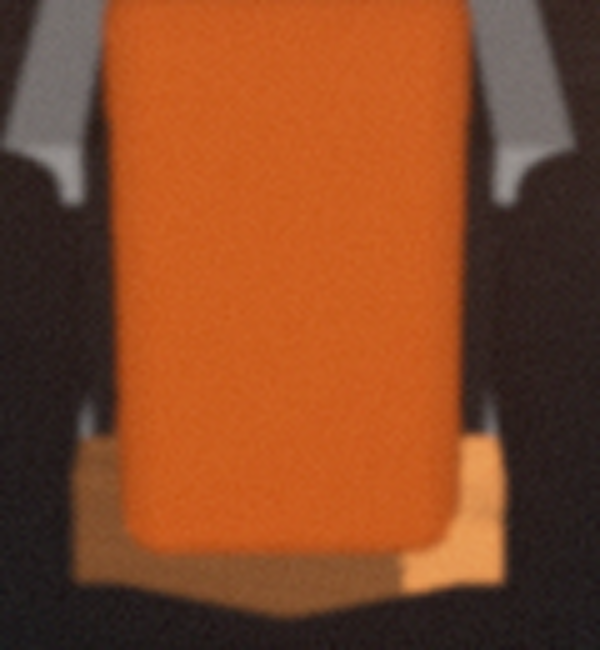

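```bash
cat > fit3.py <<'E'
from h import *
import pickle
from scipy.optimize import least_squares
c,s,t,o=pickle.load(open("c3.pkl","rb"))
def px(pts,ox,oy,k): return (np.array(pts,float)+.5)/k-.5+[ox,oy]
q=o["eef_rot"]; Rt=R.from_quat([q[1],q[2],q[3],q[0]]).as_matrix()
B=np.array([[0,-1,0],[-1,0,0],[0,0,-1]]).astype(float) # scale->tool
L=np.array([[.028,.032,.006],[.028,-.032,.006],[.022,.012,.006],[.022,-.012,.006],[.022,.012,.05],[.022,-.012,.05],[-.022,.012,.05],[-.022,-.012,.05],[.017,0,-.0905]])
u=np.vstack([px([(55,232),(645,232),(240,302),(466,302),(205,478),(495,478)],230,180,4),px([(125,552),(460,552)],260,300,5),px([(350,112)],230,180,4)])
def W(p,L): return o["eef_pos"]+(Rt@(p[:3,None]+R.from_rotvec(p[3:6]).as_matrix()@B@L.T)).T
f=lambda p:np.r_[(proj(c,W(p,L))-u).ravel(),p[3:6]*5]
r=least_squares(f,[0,0,.08,0,0,0]);print(r.x[:3],np.degrees(r.x[3:]),r.fun.round(1))
print("origin world",W(r.x,np.zeros((1,3))),"seat",W(r.x,np.array([[0,0,-.108]])))
E
python3 fit3.py
```

```text
[0.00074111 0.00270652 0.09148388] [ 0.71710375  0.02738079 -0.17437651] [ 0.1  1.8  0.4  1.2  0.4 -2.9 -1.3 -3.1 -0.3  1.   0.9  0.7 -0.  -0.
 -0.4 -0.2  0.3  1.6  0.1  0.  -0. ]
origin world [[0.54256    0.21070518 0.25887813]] seat [[0.5438021  0.21086642 0.1508854 ]]
```

move_arm --rows "1 0.2 0 0 0 0 0; 2 0.4 0 0 0 0 0; 3 0.5 0 0 0 0 0; 3 0.5 0 0 0 0 0; 3 0.5 0 0 0 0 0; 3 0.5 0 0 0 0 0; 3 0.6 0 0 0 0 0; 3 0.6 0 0 0 0 0; 3 0.6 0 0 0 0 0; 3 0.5 0 0 0 0 0; 3 0.5 0 0 0 0 0; 3 0.5 0.2 0 0 0 0; 2 0.4 0.4 0 0 0 0; 1.2 0.2 0.4 0 0 0 0; 0 0 0 0 0 2.8 0; 0 0 0 0 0 2.8 0; 0 0 0 0 0 0 0; 0 0 0 0 0 0 0; 0 0 0 0 0 0 0"

```text
time_s: 9.7
eef_pos: [0.5418, -0.1556, 0.3409]
eef_rot: [-0.0, 0.732, -0.681, -0.0]
wrist_force: [0.1, 0.1, -2.3]
opening: 0.269
```

Run:
```python
from bench import ctrl
from h import *
import pickle
c=ctrl.camera("wrist"); o=ctrl.get_obs(); pickle.dump((c,o),open("c4.pkl","wb"))
print(o["eef_pos"],o["eef_rot"],o["wrist_force"],o["torque"])
cv2.imwrite("pics/w4.png",c["color"])
print([(x["bbox"],x["confidence"]) for x in ctrl.look_for("wrist","bail")])
```

```text
[ 0.5418658  -0.15559289  0.34093149] [-1.95040010e-05  7.31964259e-01 -6.81343028e-01  3.57760106e-05] [ 0.39337467  0.11588153 -1.64186637] [-0.02174579 -0.00299484 -0.04213793]
[([277.5, 92.9, 363.5, 175.0], 0.9)]
```

View pics/w4.png

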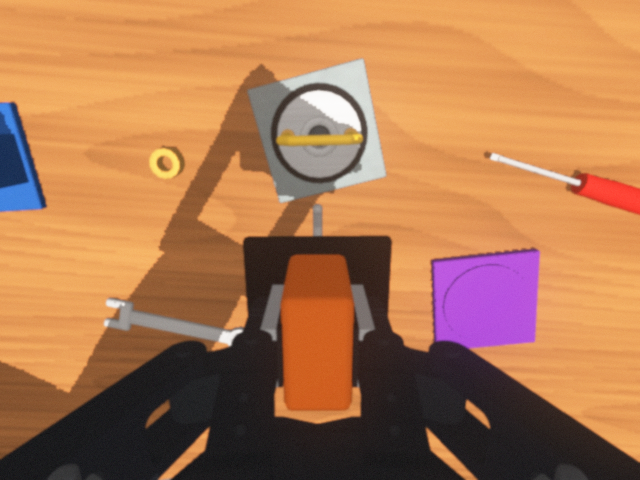

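Run:
```python
from h import *
import pickle
c,o=pickle.load(open("c4.pkl","rb"))
crop(c["color"],260,75,380,240,6,"pics/w4a.png"); im=cv2.imread("pics/w4a.png"); cv2.imwrite("pics/w4a.png",im[:600])
```

```text
(no output)
```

View pics/w4a.png

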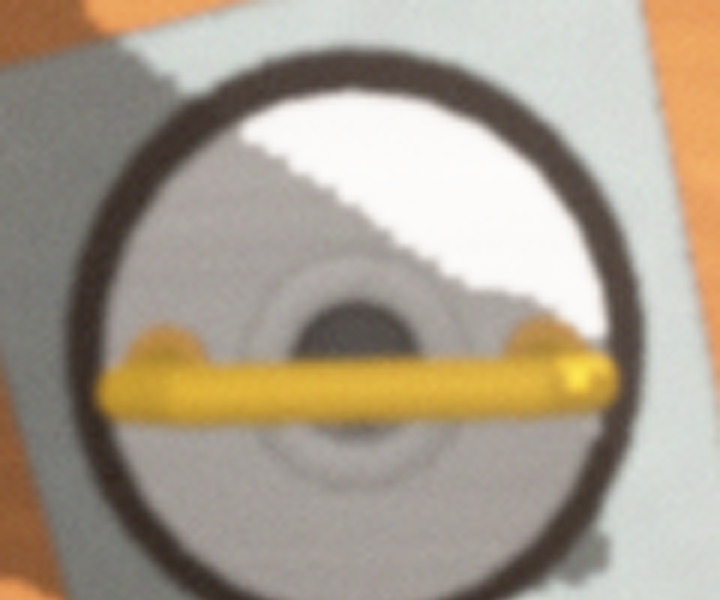

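Run:
```python
from h import *
import pickle
c,o=pickle.load(open("c4.pkl","rb"))
q=o["eef_rot"]; Rt=R.from_quat([q[1],q[2],q[3],q[0]]).as_matrix()
px=lambda X,Y:[(X+.5)/6-.5+260,(Y+.5)/6-.5+75]
a=onz(c,px(97,393),.107);b=onz(c,px(618,378),.107);h=onz(c,px(358,371),.057)
m=(a+b)/2; print("bar",a,b,"mid",m,"len",np.linalg.norm(a-b),"hub",h)
d=a-b; print("fly yaw deg",np.degrees(np.arctan2(-d[0],d[1])), "tool x ang",np.degrees(np.arctan2(Rt[1,0],Rt[0,0])))
print("mid in tool",Rt.T@(m-o["eef_pos"]), "hub in tool",Rt.T@(h-o["eef_pos"]))
for z in (.0905,):
  # hook tip top at tool z
  for zt in (.086,.0915):
    w=onz(c,[317.5,208],o["eef_pos"][2]-zt-.0905); print("tip in tool",Rt.T@(w-o["eef_pos"]))
```

```text
bar [ 0.59833412 -0.11941611  0.107     ] [ 0.60505527 -0.18732703  0.107     ] mid [ 0.60169469 -0.15337157  0.107     ] len 0.06824270688802272 hub [ 0.60130779 -0.15375262  0.057     ]
fly yaw deg 5.652162675446802 tool x ang -85.89736283901622
mid in tool [ 0.00205869 -0.05981642  0.23393617] hub in tool [ 0.00240981 -0.05939938  0.28393615]
tip in tool [ 0.00073206 -0.01767338  0.17650139]
tip in tool [ 0.00073425 -0.01637936  0.18200129]
```

move_arm --rows "0.1 0 0.6 0 0 -0.5 0; 0.1 0 1 0 0 -0.5 0; 0 0 1.2 0 0 0 0; 0 0 1.2 0 0 0 0; 0 0 1.2 0 0 0 0; 0 0 1 0 0 0 0; 0 0 0.7 0 0 0 0; 0 0 0 0 0 0 0; 0 0 0 0 0 0 0"

```text
time_s: 10.7
eef_pos: [0.5422, -0.1579, 0.272]
eef_rot: [-0.0, 0.738, -0.675, 0.0]
wrist_force: [1.0, -0.8, -1.5]
opening: 0.27
```

```bash
cat > look.py <<'E'
import sys
from bench import ctrl
from h import *
import pickle
n=sys.argv[1]
c=ctrl.camera("wrist"); s=ctrl.camera("scene"); o=ctrl.get_obs(); pickle.dump((c,s,o),open(f"c{n}.pkl","wb"))
q=o["eef_rot"]; Rt=R.from_quat([q[1],q[2],q[3],q[0]]).as_matrix()
print(o["time_s"],o["eef_pos"],"toolx",np.degrees(np.arctan2(Rt[1,0],Rt[0,0])),"tilt",Rt[2],o["wrist_force"],o["torque"])
a=cv2.resize(c["color"][60:300,220:420],(400,480),interpolation=cv2.INTER_CUBIC)
b=cv2.resize(s["color"][150:310,170:303],(400,480),interpolation=cv2.INTER_CUBIC)
cv2.imwrite(f"pics/v{n}.png",np.hstack([a,b]))
E
python3 look.py 5
```

```text
10.8 [ 0.54237334 -0.1579759   0.27261088] toolx -84.96144677128801 tilt [ 6.91418360e-04 -1.09581033e-03 -9.99999161e-01] [ 0.52448998  0.06741793 -2.04592032] [-0.02512898 -0.04354608 -0.08437743]
```

View pics/v5.png

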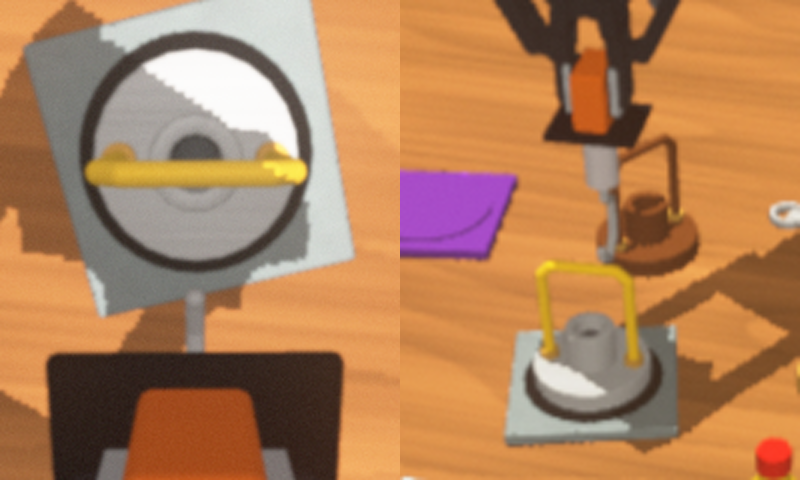

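Run:
```python
from h import *
import pickle
c,s,o=pickle.load(open("c5.pkl","rb"))
q=o["eef_rot"]; Rt=R.from_quat([q[1],q[2],q[3],q[0]]).as_matrix()
px=lambda X,Y:[(X+.5)/2-.5+220,(Y+.5)/2-.5+60]
f=lambda p,z:Rt.T@(onz(c,p,z)-o["eef_pos"])
a=f(px(86,173),.107);b=f(px(307,172),.107);print(a,b,(a+b)/2)
print("hub",f(px(195,163),.057), "disc(28mm)",f(px(197,152),.028))
for z in (.086,.0915): print("tip",f(px(195,299),o["eef_pos"][2]-z-.0905))
# scene: predicted positions of tip/bar
for nm,P in (("bar mid",[.601,-.1535,.107]),):
    print(nm,proj(s,P))
```

```text
[-0.03285448 -0.05869413  0.16565262] [ 0.03461459 -0.05892245  0.16569952] [ 0.00088005 -0.05880829  0.16567607]
hub [ 0.000399   -0.05872783  0.21567569] disc(28mm) [ 0.00119436 -0.06135211  0.24467914]
tip [ 0.00038141 -0.01660738  0.17651861]
tip [ 0.00037681 -0.01528962  0.18201717]
bar mid [[230.12554765 238.91033583]]
```

move_arm --rows "0 -0.4 0 0 0 0 0; 0 -0.8 0 0 0 0 0; 0 -0.8 0 0 0 0 0; 0 -0.8 0 0 0 0 0; 0 -0.8 0 0 0 0 0; 0 -0.8 0 0 0 0 0; 0 -0.8 0 0 0 0 0; 0 -0.5 0 0 0 0 0; 0 -0.3 0 0 0 0 0; 0 0 0 0 0 0 0; 0 0 0 0 0 0 0"

```text
time_s: 11.9
eef_pos: [0.6016, -0.1525, 0.2718]
eef_rot: [0.0, 0.738, -0.675, -0.0]
wrist_force: [-0.2, 0.3, -2.3]
opening: 0.269
```

```bash
python3 look.py 6
```

```text
12.0 [ 0.60155113 -0.15258067  0.27190916] toolx -84.97191567701903 tilt [-2.23791888e-05  1.44160653e-04 -9.99999989e-01] [ 0.35100971 -0.54670051 -2.02839693] [ 0.03206308 -0.03543669 -0.02052755]
```

View pics/v6.png

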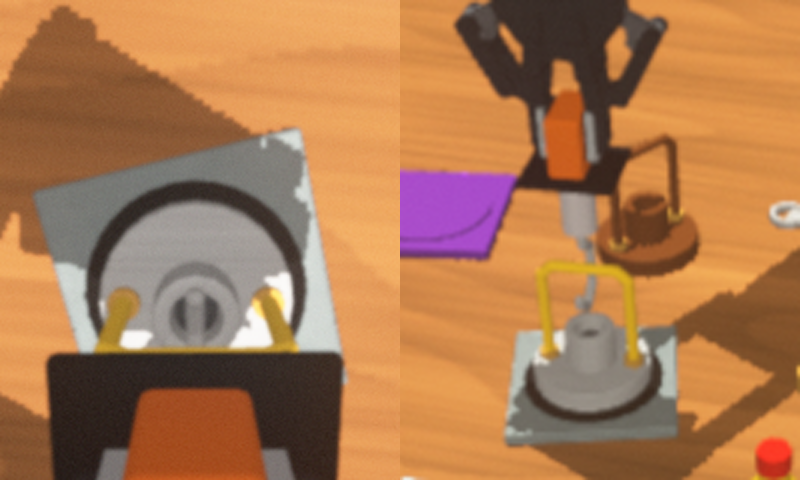

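move_arm --rows "0 0 -0.2 0 0 0 0; 0 0 -0.4 0 0 0 0; 0 0 -0.5 0 0 0 0; 0 0 -0.4 0 0 0 0; 0 0 -0.3 0 0 0 0; 0 0 -0.2 0 0 0 0; 0 0 0 0 0 0 0"

```text
time_s: 12.7
eef_pos: [0.6019, -0.1526, 0.2923]
eef_rot: [-0.0, 0.737, -0.675, 0.0]
wrist_force: [0.1, -0.1, -1.3]
opening: 0.275
```

```bash
cat > rd.py <<'E'
import sys
from bench import ctrl
from h import *
import pickle
n=sys.argv[1]; N=int(sys.argv[2])
F=[];T=[];Z=[];S=[];C=[]
for i in range(N):
    im=ctrl.camera("scene" if i%2 else "wrist"); (S if i%2 else C).append(im)
    o=ctrl.get_obs(); F.append(o["wrist_force"]);T.append(o["torque"]);Z.append(o["eef_pos"])
q=o["eef_rot"]; Rt=R.from_quat([q[1],q[2],q[3],q[0]]).as_matrix()
F=np.array(F);T=np.array(T);Z=np.array(Z)
print("t",o["time_s"],"pos",Z.mean(0).round(5),"F",F.mean(0).round(3),"sd",F.std(0).round(2),"T",T.mean(0).round(4),"sd",T.std(0).round(3),"open",o["opening"])
print("F tool",(Rt.T@F.mean(0)).round(3))
s=dict(S[-1]); s["color"]=np.mean([x["color"].astype(float) for x in S],0).astype(np.uint8)
c=dict(C[-1]); c["color"]=np.mean([x["color"].astype(float) for x in C],0).astype(np.uint8)
pickle.dump((c,s,o),open(f"r{n}.pkl","wb"))
a=cv2.resize(c["color"][60:300,220:420],(400,480),interpolation=cv2.INTER_CUBIC)
b=cv2.resize(s["color"][190:310,180:280],(400,480),interpolation=cv2.INTER_CUBIC)
cv2.imwrite(f"pics/r{n}.png",np.hstack([a,b]))
E
python3 rd.py 0 16
```

```text
t 13.5 pos [ 0.60173 -0.15253  0.29177] F [-0.098 -0.025 -2.071] sd [0.29 0.41 0.54] T [ 0.0002 -0.0015  0.0059] sd [0.03  0.023 0.028] open 0.2781980998133043
F tool [0.017 0.1   2.071]
```

View pics/r0.png

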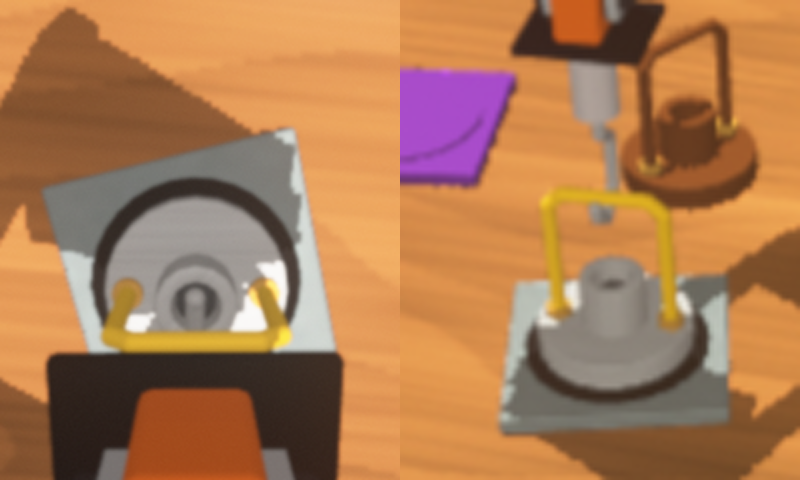

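move_arm --rows "0 0 -0.1 0 0 0 0; 0 0 -0.2 0 0 0 0; 0 0 -0.2 0 0 0 0; 0 0 -0.2 0 0 0 0; 0 0 -0.2 0 0 0 0; 0 0 -0.2 0 0 0 0; 0 0 -0.2 0 0 0 0; 0 0 -0.2 0 0 0 0; 0 0 -0.2 0 0 0 0; 0 0 -0.2 0 0 0 0; 0 0 -0.2 0 0 0 0; 0 0 -0.1 0 0 0 0; 0 0 0 0 0 0 0"

```text
time_s: 14.8
eef_pos: [0.6017, -0.1525, 0.3139]
eef_rot: [0.0, 0.737, -0.675, -0.0]
wrist_force: [0.7, 0.6, -5.2]
opening: 0.274
```

```bash
python3 rd.py 1 20
```

```text
t 15.8 pos [ 0.60174 -0.15253  0.31382] F [-0.085  0.028 -4.877] sd [0.51 0.65 0.44] T [-0.0027  0.0355  0.0003] sd [0.022 0.045 0.038] open 0.2745232762070541
F tool [-0.035  0.082  4.877]
```

View pics/r1.png

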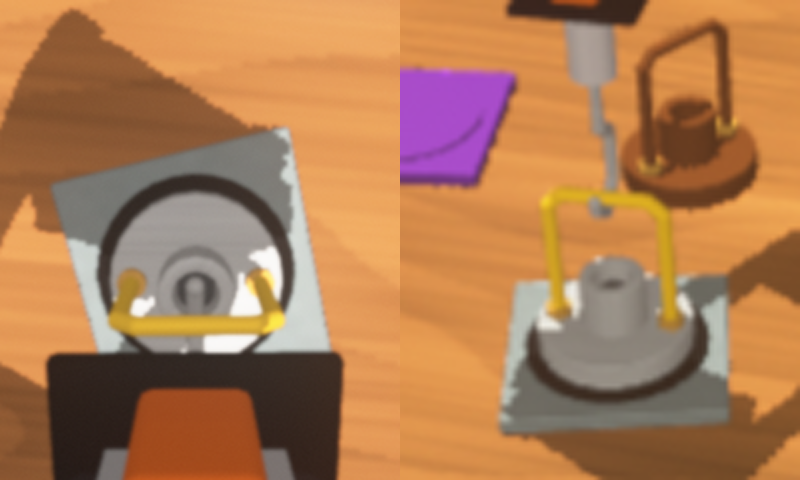

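```bash
cat > bail.py <<'E'
from h import *
import pickle,sys
def cen(c,box):
    x0,y0,x1,y1=box; im=c["color"][y0:y1,x0:x1].astype(float)
    b,g,r=im[...,0],im[...,1],im[...,2]
    w=np.clip((np.minimum(r,g*1.25)-b-70)/60,0,1)*np.clip((g/np.maximum(r,1)-.68)/.06,0,1)
    ys,xs=np.mgrid[y0:y1,x0:x1]; return (w*xs).sum()/w.sum(),(w*ys).sum()/w.sum(),w.sum()
def report(ref,n):
    c0,s0,_=pickle.load(open(f"r{ref}.pkl","rb"));c,s,o=pickle.load(open(f"r{n}.pkl","rb"))
    B=(212,232,258,275)
    a=np.array(cen(s0,B));b=np.array(cen(s,B))
    P=np.array([[.601,-.153,.08],[.601,-.153,.09]]); d=np.diff(proj(s,P),axis=0)[0]/10
    print("bail scene",a.round(2),b.round(2),"lift mm",((b-a)[1]/d[1]).round(2),"px/mm",d.round(3))
    # template subpixel on hub/disc by phase correlation (edges)
    g=lambda x:cv2.cvtColor(x["color"][234:292,208:264],cv2.COLOR_BGR2GRAY).astype(np.float32)
    def ecc(box):
        x0,y0,x1,y1=box
        A=cv2.cvtColor(s0["color"],cv2.COLOR_BGR2GRAY).astype(np.float32);Bm=cv2.cvtColor(s["color"],cv2.COLOR_BGR2GRAY).astype(np.float32)
        M=np.eye(2,3,dtype=np.float32)
        try:
            cc,M=cv2.findTransformECC(A[y0:y1,x0:x1],Bm[y0-6:y1+6,x0-6:x1+6],np.array([[1,0,6],[0,1,6]],np.float32),cv2.MOTION_TRANSLATION,(3,100,1e-5),None,3)
            return M[:,2]-6,cc
        except Exception as e: return None,str(e)[:40]
    for nm,bx in (("hub",(222,254,242,272)),("post",(213,240,220,268)),):
        m,cc=ecc(bx)
        if m is not None: print(nm,m.round(2),"lift mm",(m[1]/d[1]).round(2),"cc",round(cc,3))
        else: print(nm,cc)
if __name__=="__main__": report(sys.argv[1],sys.argv[2])
E
python3 bail.py 0 1
python3 - <<'E'
import sys; sys.path.insert(0,'.')
from h import *; import pickle
c,s,o=pickle.load(open("r1.pkl","rb"))
from bail import cen
print(proj(s,[[.601,-.153,.057],[.601,-.153,.107],[.601,-.122,.107],[.601,-.184,.107]]))
E
```

```text
bail scene [231.6  249.49 332.56] [231.64 249.62 327.57] lift mm -0.34 px/mm [-0.036 -0.385]
hub [0.14 0.37] lift mm -0.96 cc 0.972
post [-0.16  0.05] lift mm -0.12 cc 0.993
[[232.14624666 258.15321634]
 [230.35320663 238.94490144]
 [244.54728003 241.0994484 ]
 [216.31512305 236.81296868]]
```

move_arm --rows "0 0 -0.1 0 0 0 0; 0 0 -0.1 0 0 0 0; 0 0 -0.1 0 0 0 0; 0 0 -0.1 0 0 0 0; 0 0 0 0 0 0 0; 0 0 0 0 0 0 0"

```text
time_s: 16.4
eef_pos: [0.6017, -0.1525, 0.3178]
eef_rot: [0.0, 0.737, -0.675, -0.0]
wrist_force: [0.0, 0.3, -5.2]
opening: 0.274
```

```bash
python3 rd.py 2 16; python3 bail.py 0 2
```

```text
t 17.2 pos [ 0.60176 -0.15254  0.31785] F [-0.318  0.181 -5.441] sd [0.51 0.34 0.6 ] T [0.0396 0.0437 0.0012] sd [0.041 0.041 0.024] open 0.2715055918363724
F tool [-0.208  0.301  5.441]
bail scene [231.6  249.49 332.56] [231.63 249.63 327.85] lift mm -0.38 px/mm [-0.036 -0.385]
hub [0.13 0.38] lift mm -0.98 cc 0.971
post [-0.19  0.06] lift mm -0.16 cc 0.993
```

move_arm --rows "0 0 -0.1 0 0 0 0; 0 0 -0.1 0 0 0 0; 0 0 -0.1 0 0 0 0; 0 0 -0.1 0 0 0 0; 0 0 0 0 0 0 0; 0 0 0 0 0 0 0"

```text
time_s: 17.8
eef_pos: [0.6018, -0.1526, 0.3219]
eef_rot: [-0.0, 0.737, -0.675, -0.0]
wrist_force: [0.2, -0.3, -7.2]
opening: 0.27
```

```bash
python3 rd.py 3 16; python3 bail.py 1 3
```

```text
t 18.6 pos [ 0.60177 -0.15255  0.32186] F [-0.238  0.032 -6.008] sd [0.34 0.51 0.57] T [ 0.0294  0.0392 -0.0031] sd [0.024 0.028 0.022] open 0.27431698357949386
F tool [-0.052  0.234  6.008]
bail scene [231.64 249.62 327.57] [231.62 249.64 327.16] lift mm -0.04 px/mm [-0.036 -0.385]
hub [ 0.1  -0.02] lift mm 0.04 cc 0.995
post [-0.18 -0.01] lift mm 0.01 cc 0.994
```

move_arm --rows "0 0 -0.1 0 0 0 0; 0 0 -0.1 0 0 0 0; 0 0 -0.1 0 0 0 0; 0 0 -0.1 0 0 0 0; 0 0 0 0 0 0 0; 0 0 0 0 0 0 0"

```text
time_s: 19.2
eef_pos: [0.6018, -0.1525, 0.3259]
eef_rot: [-0.0, 0.737, -0.675, -0.0]
wrist_force: [-0.1, 0.1, -6.4]
opening: 0.277
```

```bash
python3 rd.py 4 14; python3 bail.py 1 4
```

```text
t 19.9 pos [ 0.60176 -0.15254  0.32585] F [-0.11   0.238 -6.615] sd [0.59 0.33 0.41] T [ 0.0244  0.0247 -0.0057] sd [0.03  0.027 0.027] open 0.27277179002208923
F tool [-0.246  0.089  6.615]
bail scene [231.64 249.62 327.57] [231.64 249.63 327.4 ] lift mm -0.01 px/mm [-0.036 -0.385]
hub [ 0.11 -0.01] lift mm 0.02 cc 0.995
post [-0.19 -0.02] lift mm 0.04 cc 0.994
```

move_arm --rows "0 0 -0.1 0 0 0 0; 0 0 -0.1 0 0 0 0; 0 0 -0.1 0 0 0 0; 0 0 -0.1 0 0 0 0; 0 0 0 0 0 0 0; 0 0 0 0 0 0 0"

```text
time_s: 20.5
eef_pos: [0.6017, -0.1525, 0.3298]
eef_rot: [0.0, 0.737, -0.675, -0.0]
wrist_force: [-0.6, -0.1, -7.6]
opening: 0.272
```

```bash
python3 rd.py 5 14; python3 bail.py 1 5
```

```text
t 21.2 pos [ 0.60176 -0.15254  0.32986] F [-0.093  0.09  -6.959] sd [0.65 0.52 0.38] T [ 0.0366  0.0287 -0.0044] sd [0.029 0.026 0.023] open 0.27459143333662006
F tool [-0.098  0.085  6.959]
bail scene [231.64 249.62 327.57] [231.66 249.63 328.11] lift mm -0.02 px/mm [-0.036 -0.385]
hub [0.07 0.04] lift mm -0.1 cc 0.987
post [-0.14  0.04] lift mm -0.1 cc 0.992
```

move_arm --rows "0 0 -0.1 0 0 0 0; 0 0 -0.1 0 0 0 0; 0 0 -0.1 0 0 0 0; 0 0 -0.1 0 0 0 0; 0 0 0 0 0 0 0; 0 0 0 0 0 0 0"

```text
time_s: 21.8
eef_pos: [0.6018, -0.1526, 0.3339]
eef_rot: [-0.0, 0.737, -0.675, 0.0]
wrist_force: [0.1, -0.2, -7.0]
opening: 0.273
```

```bash
python3 rd.py 6 14; python3 bail.py 1 6
```

```text
t 22.5 pos [ 0.60176 -0.15255  0.33385] F [ 0.117  0.267 -7.666] sd [0.33 0.52 0.46] T [ 0.0003  0.003  -0.0075] sd [0.026 0.027 0.025] open 0.27104616244408414
F tool [-0.255 -0.141  7.666]
bail scene [231.64 249.62 327.57] [231.63 249.63 328.17] lift mm -0.03 px/mm [-0.036 -0.385]
hub [0.11 0.16] lift mm -0.43 cc 0.985
post [-0.22  0.09] lift mm -0.24 cc 0.991
```

View pics/r6.png

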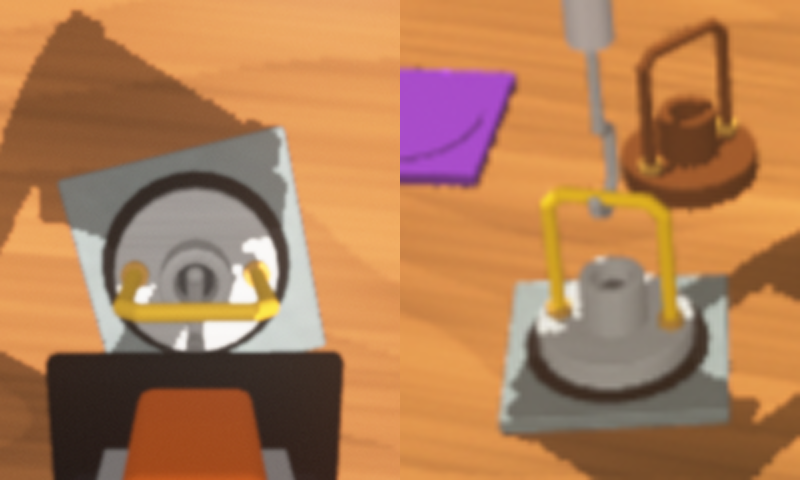

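move_arm --rows "0 0 -0.1 0 0 0 0; 0 0 -0.1 0 0 0 0; 0 0 -0.1 0 0 0 0; 0 0 -0.1 0 0 0 0; 0 0 0 0 0 0 0; 0 0 0 0 0 0 0"

```text
time_s: 23.1
eef_pos: [0.6018, -0.1526, 0.338]
eef_rot: [-0.0, 0.737, -0.675, 0.0]
wrist_force: [0.8, -0.1, -8.2]
opening: 0.274
```

```bash
python3 rd.py 7 14; python3 bail.py 1 7
```

```text
t 23.8 pos [ 0.60176 -0.15255  0.33785] F [ 0.09   0.163 -7.856] sd [0.42 0.44 0.48] T [ 0.0089 -0.0337 -0.0117] sd [0.034 0.043 0.027] open 0.2699147407791677
F tool [-0.154 -0.104  7.856]
bail scene [231.64 249.62 327.57] [231.48 248.55 328.34] lift mm 2.77 px/mm [-0.036 -0.385]
hub [ 0.14 -0.76] lift mm 1.96 cc 0.967
post [-0.35 -0.3 ] lift mm 0.78 cc 0.981
```

move_arm --rows "0 0 -0.05 0 0 0 0; 0 0 -0.1 0 0 0 0; 0 0 -0.1 0 0 0 0; 0 0 -0.1 0 0 0 0; 0 0 -0.05 0 0 0 0; 0 0 -0.05 0 0 0 0; 0 0 0 0 0 0 0; 0 0 0 0 0 0 0; 0 0 0 0 0 0 0; 0 0 0 0 0 0 0"

```text
time_s: 24.8
eef_pos: [0.6018, -0.1525, 0.3423]
eef_rot: [0.0, 0.737, -0.675, -0.0]
wrist_force: [0.7, 0.6, -8.2]
opening: 0.271
```

```bash
python3 rd.py 8 24; python3 bail.py 1 8
```

```text
t 26.0 pos [ 0.60177 -0.15255  0.34238] F [-0.097 -0.015 -7.878] sd [0.47 0.5  0.54] T [-0.0011 -0.0063 -0.0004] sd [0.025 0.027 0.023] open 0.2765518879101596
F tool [6.000e-03 9.800e-02 7.878e+00]
bail scene [231.64 249.62 327.57] [231.21 246.94 333.48] lift mm 6.96 px/mm [-0.036 -0.385]
hub [-0.16 -2.59] lift mm 6.71 cc 0.941
post [-0.39 -0.56] lift mm 1.46 cc 0.937
```

View pics/r8.png

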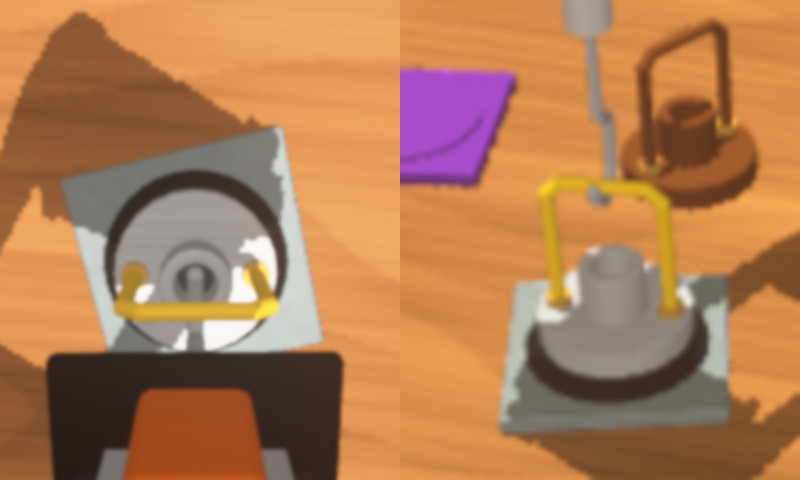

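move_arm --rows "0 0 -0.05 0 0 0 0; 0 0 0 0 0 0 0; 0 0 0 0 0 0 0; 0 0 0 0 0 0 0; 0 0 0 0 0 0 0; 0 0 0 0 0 0 0; 0 0 0 0 0 0 0; 0 0 0 0 0 0 0; 0 0 0 0 0 0 0; 0 0 0 0 0 0 0; 0 0 0 0 0 0 0; 0 0 0 0 0 0 0; 0 0 0 0 0 0 0; 0 0 0 0 0 0 0; 0 0 0 0 0 0 0; 0 0 0 0 0 0 0; 0 0 0 0 0 0 0; 0 0 0 0 0 0 0; 0 0 0 0 0 0 0; 0 0 0 0 0 0 0"

```text
time_s: 28.0
eef_pos: [0.6018, -0.1526, 0.3429]
eef_rot: [0.0, 0.737, -0.675, -0.0]
wrist_force: [0.5, 0.4, -7.3]
opening: 0.271
```

```bash
python3 rd.py 9 20; python3 bail.py 1 9
```

```text
t 29.0 pos [ 0.60178 -0.15255  0.34289] F [ 0.127 -0.094 -7.736] sd [0.53 0.47 0.53] T [-0.0004 -0.0135 -0.0041] sd [0.037 0.031 0.035] open 0.2758427880458382
F tool [ 0.105 -0.118  7.736]
bail scene [231.64 249.62 327.57] [231.22 246.71 332.2 ] lift mm 7.54 px/mm [-0.036 -0.385]
hub [-0.16 -2.78] lift mm 7.22 cc 0.945
post [-0.4  -0.51] lift mm 1.32 cc 0.928
```

move_arm --rows "0 0 0.05 0 0 0 0; 0 0 0.1 0 0 0 0; 0 0 0.1 0 0 0 0; 0 0 0.1 0 0 0 0; 0 0 0.05 0 0 0 0; 0 0 0.05 0 0 0 0; 0 0 0.05 0 0 0 0; 0 0 0.05 0 0 0 0; 0 0 0.05 0 0 0 0; 0 0 0.05 0 0 0 0; 0 0 0.05 0 0 0 0; 0 0 0.05 0 0 0 0; 0 0 0.05 0 0 0 0; 0 0 0.05 0 0 0 0; 0 0 0.05 0 0 0 0; 0 0 0.1 0 0 0 0; 0 0 0.2 0 0 0 0; 0 0 0.2 0 0 0 0; 0 0 0.2 0 0 0 0; 0 0 0.2 0 0 0 0"

```text
time_s: 31.0
eef_pos: [0.6017, -0.1525, 0.3248]
eef_rot: [0.0, 0.737, -0.675, -0.0]
wrist_force: [-0.3, 0.9, -6.3]
opening: 0.275
```

```bash
python3 rd.py 10 10; python3 bail.py 1 10
```

```text
t 31.5 pos [ 0.60176 -0.15254  0.32487] F [-0.736  0.078 -6.357] sd [0.48 0.75 0.38] T [0.0907 0.185  0.0027] sd [0.023 0.032 0.021] open 0.2718156866256782
F tool [-0.143  0.728  6.356]
bail scene [231.64 249.62 327.57] [231.6  249.43 328.59] lift mm 0.49 px/mm [-0.036 -0.385]
hub [ 0.22 -0.06] lift mm 0.16 cc 0.994
post [-0.15 -0.04] lift mm 0.12 cc 0.993
```

move_arm --rows "0 0 0.2 0 0 0 0; 0 0 0.3 0 0 0 0; 0 0 0.3 0 0 0 0; 0 0 0.3 0 0 0 0; 0 0 0.3 0 0 0 0; 0 0 0.3 0 0 0 0; 0 0 0.3 0 0 0 0; 0 0 0.3 0 0 0 0; 0 0 0.3 0 0 0 0; 0 0 0.2 0 0 0 0; 0 0 0 0 0 0 0; 0 0 0 0 0 0 0"

```text
time_s: 32.7
eef_pos: [0.602, -0.1528, 0.2973]
eef_rot: [-0.0, 0.737, -0.675, 0.001]
wrist_force: [-0.8, -0.6, -2.7]
opening: 0.275
```

```bash
python3 rd.py 11 12; python3 bail.py 1 11; python3 bail.py 0 11
```

```text
t 33.3 pos [ 0.60192 -0.15265  0.29712] F [-0.419 -0.352 -2.15 ] sd [0.57 0.56 0.55] T [-0.0996  0.086   0.0051] sd [0.03  0.051 0.022] open 0.2700460718788132
F tool [0.314 0.449 2.15 ]
bail scene [231.64 249.62 327.57] [231.65 249.37 327.98] lift mm 0.64 px/mm [-0.036 -0.385]
hub [ 0.26 -0.43] lift mm 1.13 cc 0.976
post [-0.1  -0.05] lift mm 0.14 cc 0.99
bail scene [231.6  249.49 332.56] [231.65 249.37 327.98] lift mm 0.3 px/mm [-0.036 -0.385]
hub [ 0.3  -0.07] lift mm 0.18 cc 0.993
post [-0.1  -0.01] lift mm 0.04 cc 0.988
```

View pics/r11.png

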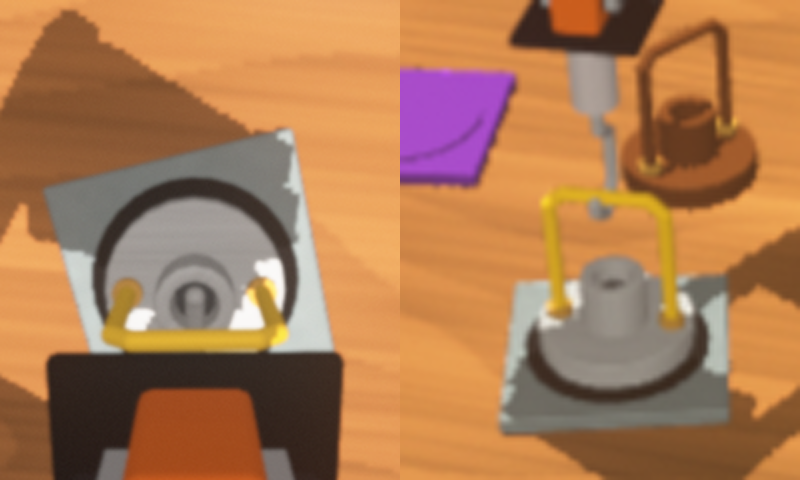

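move_arm --rows "0 0 0.2 0 0 0 0; 0 0 0.3 0 0 0 0; 0 0 0.4 0 0 0 0; 0 0 0.4 0 0 0 0; 0 0 0.4 0 0 0 0; 0 0 0.4 0 0 0 0; 0 0 0.3 0 0 0 0; 0 0 0.1 0 0 0 0; 0 0 0 0 0 0 0; 0 0 0 0 0 0 0"

```text
time_s: 34.3
eef_pos: [0.6019, -0.1526, 0.2721]
eef_rot: [-0.0, 0.737, -0.675, 0.0]
wrist_force: [-0.1, -0.2, -1.7]
opening: 0.275
```

```bash
python3 rd.py 12 12; python3 bail.py 0 12
```

```text
t 34.9 pos [ 0.60182 -0.15257  0.27203] F [-0.053 -0.127 -2.051] sd [0.46 0.43 0.44] T [-0.0062 -0.0048 -0.0044] sd [0.026 0.031 0.023] open 0.27132982624351737
F tool [0.122 0.064 2.051]
bail scene [231.6  249.49 332.56] [231.75 249.32 329.59] lift mm 0.43 px/mm [-0.036 -0.385]
hub [ 0.22 -0.23] lift mm 0.59 cc 0.991
post [-0.05 -0.2 ] lift mm 0.52 cc 0.985
```

View pics/r12.png

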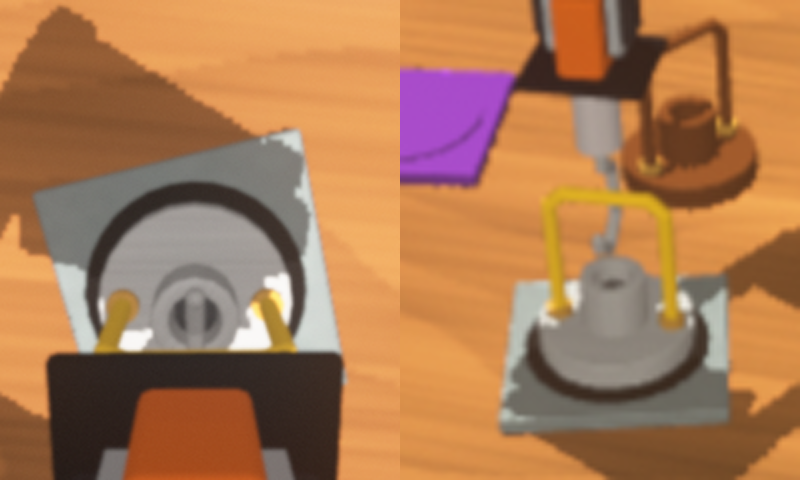

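move_arm --rows "0 0.3 0 0 0 0 0; 0 0.6 0 0 0 0 0; 0 0.8 0 0 0 0 0; 0 0.8 0 0 0 0 0; 0 0.9 0 0 0 0 0; 0 0.9 0 0 0 0 0; 0 0.9 0 0 0 0 0; 0 0.8 0 0 0 0 0; 0 0.3 -0.5 0 0 0 0; 0 0 -1 0 0 0 0; 0 0 -1.5 0 0 0 0; 0 0 -1.5 0 0 0 0; 0 0 -1.5 0 0 0 0; 0 0 -1.2 0 0 0 0; 0 0 -0.6 0 0 0 0; 0 0 0 0 0 0 0; 0 0 0 0 0 0 0"

```text
time_s: 36.6
eef_pos: [0.5388, -0.158, 0.3494]
eef_rot: [0.0, 0.738, -0.675, -0.0]
wrist_force: [0.2, -0.3, -2.7]
opening: 0.274
```

```bash
python3 rd.py 13 8; python3 bail.py 0 13
python3 - <<'E'
from h import *; import pickle
c0,s0,_=pickle.load(open("c5.pkl","rb")); s1=pickle.load(open("r13.pkl","rb"))[1]
f=lambda s:cv2.resize(s["color"][215:310,190:280],(400,422),interpolation=cv2.INTER_CUBIC)
cv2.imwrite("pics/cmp13.png",np.hstack([f(s0),f(s1)]))
E
```

```text
t 37.0 pos [ 0.53879 -0.15798  0.34917] F [-0.227 -0.085 -1.915] sd [0.44 0.63 0.53] T [-0.0103  0.0093  0.0019] sd [0.022 0.022 0.013] open 0.2721081379683945
F tool [0.066 0.232 1.915]
bail scene [231.6  249.49 332.56] [231.79 249.18 319.4 ] lift mm 0.8 px/mm [-0.036 -0.385]
hub [-5.93 -2.36] lift mm 6.13 cc 0.521
post [-2.18  0.32] lift mm -0.83 cc 0.866
```

View pics/cmp13.png

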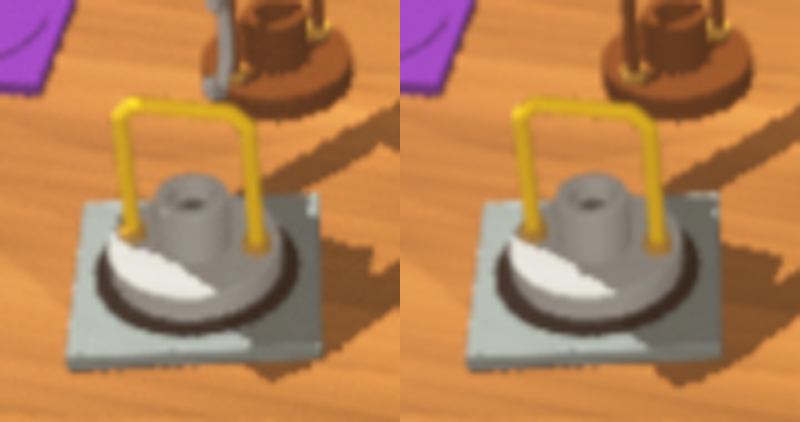

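move_arm --rows "-1 -0.1 0 0 0 0 0; -2 -0.2 0 0 0 0 0; -3 -0.32 0 0 0 0 0; -3 -0.32 0 0 0 0 0; -3 -0.32 0 0 0 0 0; -3 -0.32 0 0 0 0 0; -3 -0.32 0 0 0 0 0; -3 -0.32 0 0 0 0 0; -3 -0.32 0 0 0 0 0; -3 -0.32 0 0 0 0 0; -3 -0.32 0 0 0 0 0; -3 -0.32 0 0 0 0 0; -2.3 -0.25 0 0 0 0 0; -1.5 -0.17 0 0 0 0 0; 0 0 0 0 0 -2 0; 0 0 0 0 0 -2 0; 0 0 0 0 0 0 0; 0 0 0 0 0 0 0; 0 0 0 0 0 0 0"

```text
time_s: 38.9
eef_pos: [0.5457, 0.2118, 0.3499]
eef_rot: [0.0, 0.76, -0.65, -0.0]
wrist_force: [0.5, -0.8, -1.8]
opening: 0.274
```

```bash
cat > look2.py <<'E'
import sys
from bench import ctrl
from h import *
import pickle
n=sys.argv[1]
c=ctrl.camera("wrist"); s=ctrl.camera("scene"); o=ctrl.get_obs(); pickle.dump((c,s,o),open(f"c{n}.pkl","wb"))
q=o["eef_rot"]; Rt=R.from_quat([q[1],q[2],q[3],q[0]]).as_matrix()
print(o["time_s"],o["eef_pos"],"toolx",np.degrees(np.arctan2(Rt[1,0],Rt[0,0])),o["wrist_force"],o["torque"])
a=cv2.resize(c["color"][60:360,190:440],(400,480),interpolation=cv2.INTER_CUBIC)
b=cv2.resize(s["color"][150:310,345:478],(400,480),interpolation=cv2.INTER_CUBIC)
cv2.imwrite(f"pics/v{n}.png",np.hstack([a,b]))
E
python3 look2.py 14
```

```text
39.0 [0.54577635 0.21174835 0.3499253 ] toolx -81.01023512741753 [-0.72387651 -0.81733333 -2.61569435] [ 0.04825336  0.01292205 -0.01099043]
```

View pics/v14.png

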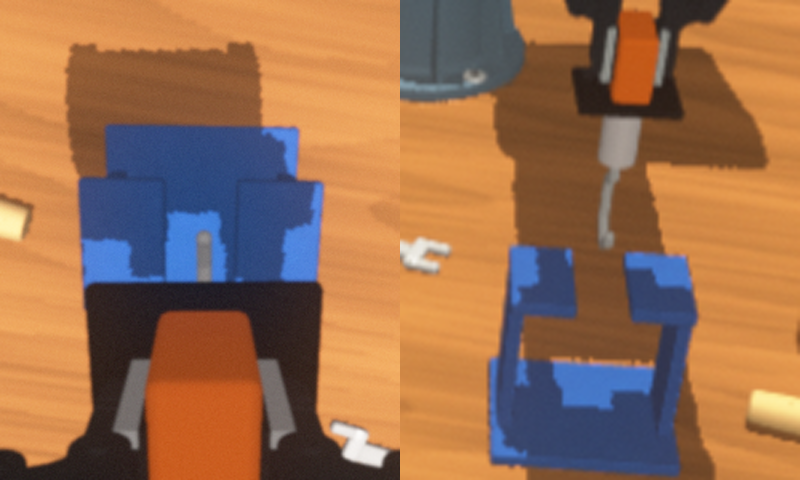

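move_arm --rows "-0.15 0 0.4 0 0 0 0; 0 0 0.8 0 0 0 0; 0 0 1 0 0 0 0; 0 0 1.2 0 0 0 0; 0 0 1.2 0 0 0 0; 0 0 1.2 0 0 0 0; 0 0 1.2 0 0 0 0; 0 0 1.2 0 0 0 0; 0 0 1.2 0 0 0 0; 0 0 1.2 0 0 0 0; 0 0 1.2 0 0 0 0; 0 0 0.8 0 0 0 0; 0 0 0.5 0 0 0 0; 0 0 0.3 0 0 0 0; 0 0 0.1 0 0 0 0; 0 0 0 0 0 0 0; 0 0 0 0 0 0 0"

```text
time_s: 40.7
eef_pos: [0.5458, 0.2135, 0.2154]
eef_rot: [-0.0, 0.761, -0.649, 0.0]
wrist_force: [-0.7, -0.3, -2.6]
opening: 0.277
```

```bash
python3 rd.py 15 8; python3 look2.py 15
```

```text
t 41.1 pos [0.54565 0.21346 0.21519] F [-0.219  0.055 -2.21 ] sd [0.39 0.52 0.57] T [ 0.0224 -0.0237  0.0261] sd [0.028 0.027 0.038] open 0.2751811982377406
F tool [-0.089  0.208  2.21 ]
41.2 [0.54553209 0.21343709 0.21492119] toolx -80.96263284807998 [-0.05143243  0.77603901 -1.79916563] [-0.044217    0.00656834 -0.02930538]
```

View pics/v15.png

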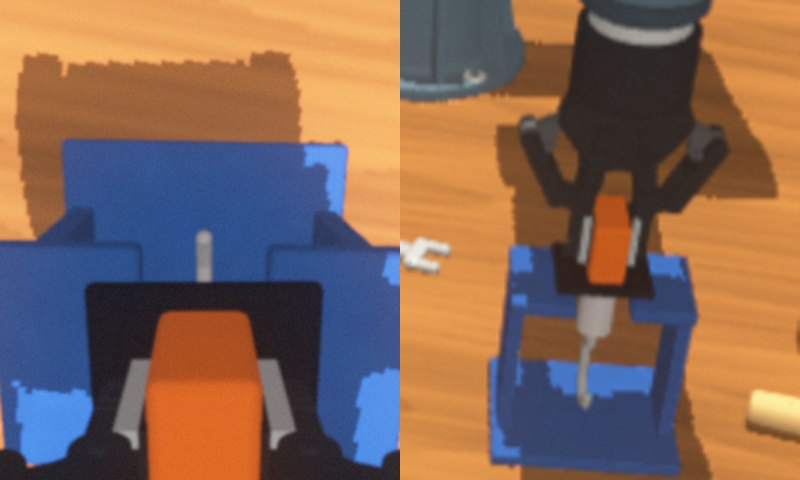

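move_arm --rows "0 0 0.1 0 0 0 0; 0 0 0.1 0 0 0 0; 0 0 0.05 0 0 0 0; 0 0 0.05 0 0 0 0; 0 0 0.05 0 0 0 0; 0 0 0.03 0 0 0 0; 0 0 0 0 0 0 0; 0 0 0 0 0 0 0"

```text
time_s: 42.0
eef_pos: [0.5455, 0.2134, 0.2112]
eef_rot: [-0.0, 0.761, -0.649, 0.0]
wrist_force: [-1.2, 0.4, -1.6]
opening: 0.277
```

```bash
python3 rd.py 16 10
```

```text
t 42.5 pos [0.54552 0.21343 0.21117] F [-0.901  0.103 -0.502] sd [0.52 0.28 0.62] T [-0.0272  0.1145 -0.01  ] sd [0.036 0.027 0.026] open 0.27408867799253306
F tool [-0.244  0.874  0.502]
```

move_arm --rows "0 0 0.04 0 0 0 0; 0 0 0 0 0 0 0; 0 0 0 0 0 0 0.3; 0 0 0 0 0 0 0.33; 0 0 0 0 0 0 0.36; 0 0 0 0 0 0 0.4; 0 0 0 0 0 0 0.5; 0 0 0 0 0 0 0.7; 0 0 0 0 0 0 0.9; 0 0 0 0 0 0 1; 0 0 0 0 0 0 1; 0 0 0 0 0 0 1; 0 0 0 0 0 0 1"

```text
time_s: 43.8
eef_pos: [0.5455, 0.2134, 0.2107]
eef_rot: [-0.0, 0.761, -0.649, 0.0]
wrist_force: [0.8, 0.2, -0.6]
opening: 0.997
```

```bash
python3 look2.py 17
```

```text
43.9 [0.54550712 0.21343172 0.21070519] toolx -80.96000155935234 [ 0.41349448 -0.30388226  0.22275199] [ 0.00110791  0.06508096 -0.012811  ]
```

View pics/v17.png

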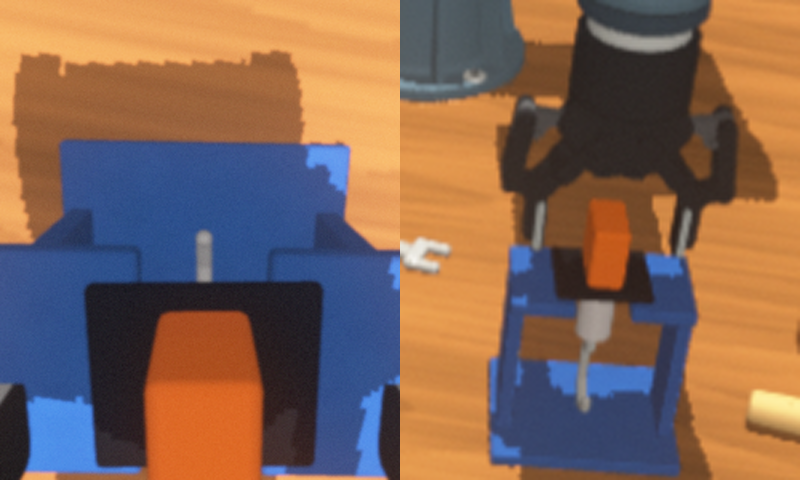

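Released upright in the rest, fingers clear. Retreat straight up and check all.

move_arm --rows "0 0 -0.4 0 0 0 1; 0 0 -0.8 0 0 0 1; 0 0 -1.5 0 0 0 1; 0 0 -2 0 0 0 1; 0 0 -2 0 0 0 1; 0 0 -2 0 0 0 1; 0 0 -2 0 0 0 1; 0 0 -1 0 0 0 1; 0 0 0 0 0 0 1; 0 0 0 0 0 0 1"

```text
time_s: 44.9
eef_pos: [0.5453, 0.2134, 0.3275]
eef_rot: [0.0, 0.761, -0.649, -0.0]
wrist_force: [0.1, -0.1, -0.5]
opening: 1.004
```

```bash
python3 look2.py 18
python3 - <<'E'
from bench import ctrl
from h import *
s=ctrl.camera("scene"); t=ctrl.camera("top"); cv2.imwrite("pics/sF.png",s["color"]); cv2.imwrite("pics/tF.png",t["color"])
s0=cv2.imread("pics/scene0.png"); f=lambda s:cv2.resize(s[215:310,190:280],(400,422),interpolation=cv2.INTER_CUBIC)
cv2.imwrite("pics/cmpF.png",np.hstack([f(s0),f(s["color"])]))
E
```

```text
45.0 [0.54499093 0.21331279 0.32644674] toolx -80.96666382783752 [ 0.0690551  -0.72578656 -0.72637849] [0.00146832 0.07505353 0.01197944]
```

View pics/cmpF.png

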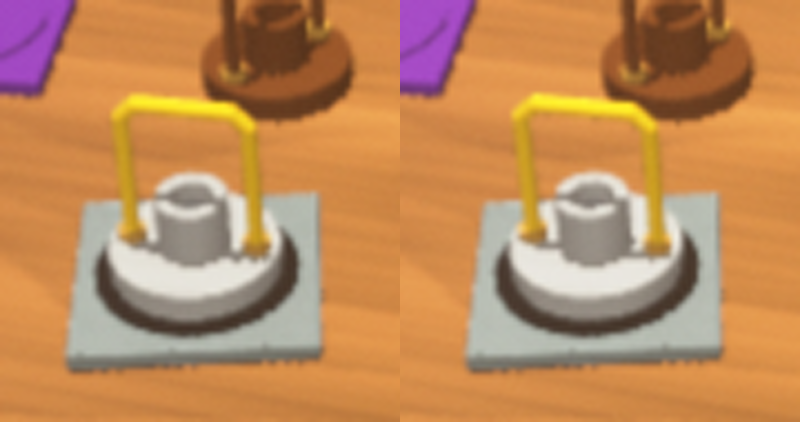

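View pics/sF.png

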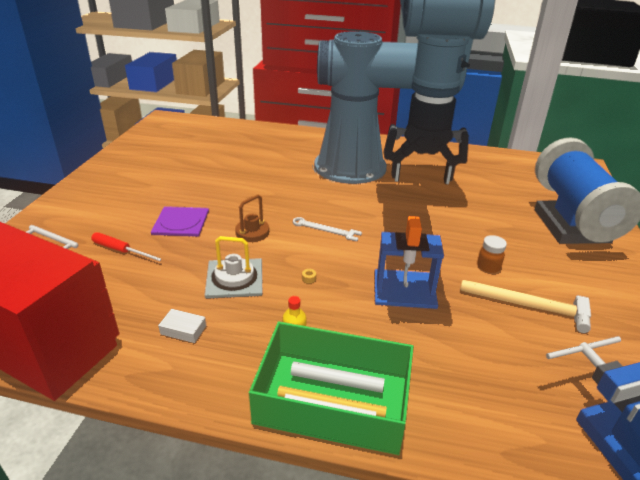

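View pics/v18.png

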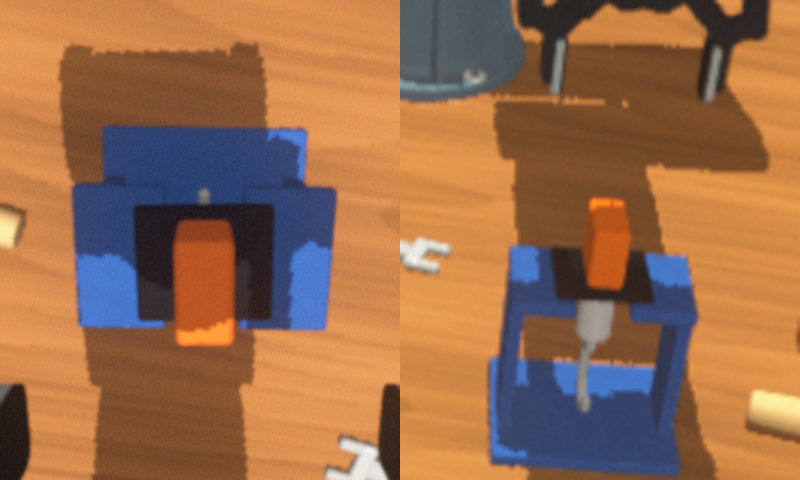

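```bash
python3 -c "
from bench import ctrl
print(ctrl.hand_in())"
```

```text
the job is handed in; nothing more can be done
None
```

I weighed the flywheel blank, set it back down on its pad, and put the scale back upright in its blue rest. I handed the job in at about 45 s of the 72 s allowed. No verdict was reported.

- **Lift:** I raised the blank slowly, reading the force and the pictures at each step. The wrist force levelled off at about 7.8 N, of which 2.0 N is the scale, so the blank weighs roughly 590 g. Measured from the scene pictures, it hung 7.0 to 7.5 mm above its start height, and I held it there for over 3 s. Average sideways force while it hung was about 0.1 N.
- **Lowering:** I set it down at about 5 mm/s. While the spring slackened there was a brief sideways pull of about 0.7 N. It was gone before I unhooked.
- **Last checks:** The final scene picture shows the blank home on its pad and the scale upright on the rails. The gripper is open and above the scale, touching nothing, and I saw no bystander moved in that picture.
- **Small disagreement:** After lowering, the tracked position of the bail stayed 0.3 to 0.8 mm above its starting value. The disc edge looks the same in the before and after pictures. I put this down to a small turn or shift within the bore clearance and changing shadows, but did not confirm it separately.

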